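# Take the stray socket out of the case

## Robot

A 7-joint arm with a two-finger parallel gripper is mounted at the origin on the work surface. World frame = base frame: x ahead of the robot, y to its left, z up, the work surface at z = 0. Lengths are in m, angles in rad, forces in N, time in s.
With the tool pointing down it reaches from about 0.425 to 0.825 m from the base axis. Payload 3.6 kg.
Tool frame: the origin (TCP) lies between the finger pads; the fingertips stand 14 mm ahead of it and the grasp point (between the pads) lies 5 mm behind it (env.tip_reach is the distance from the TCP to the fingertips, in m); z points along the fingers, y is the direction in which the jaws open and shut (so a half turn about z gives the same grasp; the last joint's range is limited). The gripper opens to 85 mm and grips with 20 to 120 N. Pads are 22 mm wide; open, the fingers measure 114 mm over their backs; the gripper's body (76 mm by 85 mm) begins 54 mm behind the grasp point. The pads swing forward as they close: fully open they stand 13 mm farther back than shut.
Start: joints at [1.26, 0.615, -0.013, 1.423, 0.008, 1.103, -0.04], TCP at [0.182, -0.624, 0.245] pointing down, gripper open.
Joint ranges: [-3.12, 3.12], [-0.3, 2.06], [-1.34, 1.32], [0.26, 2.42], [-1.36, 4.5], [0.01, 1.98], [-2.84, 2.84]. Speed limits (rad/s): [2.79, 2.79, 3.14, 3.14, 3.14, 3.14, 3.14].

## Interface

Orientations are given as a unit quaternion [w, x, y, z].
In Python, from plant import env, cams gives the robot as it stands.
- The arm moves only by the shell command python3 -m handwheel 'ROWS' [OPENING] [FORCE]. ROWS is JSON, a list of rows, each an object with "xyz": the shift along the tool's x, y, z in units of 25 mm (1.0 is 25 mm), a list of three; "twist": the turn about the tool's z in units of 8 degrees (1.0 is 8 degrees). In form: [{"xyz": [tx, ty, tz], "twist": twist}, ...]. A call has 1 to 20 rows; each row shifts and turns the commanded pose from where the row before left it, along the tool's axes as they then stand; what a row does not reach is not made up. A row lasts 1/10 s, in which the tool goes at most 50 mm and 8.59 degrees, less where a joint would pass 70% of its speed; a pose out of reach is approached as far as the arm can. A call is refused whole if a number of a shift passes 1 or a number of a turn 1, either way. A call with a gripper value outside its range is refused whole. OPENING is the opening, from 0 (shut) to 1 (fully open), set as the call begins (- or left out, the last holds). The fingers move at their own pace and stop on an object; FORCE is the grip in N (left out, the last holds). Time passes only in rows, so rows that do not move let the fingers close. It gives the time, the measured TCP pose, the force and the opening at its end, in the units of the state.
- env.sense(): the state, without advancing time (a new reading comes with each control period).
- cams.camera(name): name is "side" or "top"; returns (picture, depth): 400x640x3 uint8, blue, green, red; 400x640 float32, m along the optical axis (not along the pixel's ray), 0 where there is no reading.
- cams.calibration(name): a dict with "intrinsics" (3x3 intrinsics, pixels), "view" (4x4, takes a point from world to camera coordinates). Camera axes: x right, y down, z forward; pixel columns grow to the right and rows downward; lengths in m; the calibration is good to about 2 mm. A picture is of the moment at which its call begins. calibration takes no time and is no camera call.
- env.close_job(): hands the job in, once; it reports no verdict.
Trained networks look in the newest picture that a camera, given by its name, has taken for a name from the list of things; names that differ only in an ending like _2 or _b are one class to them, and where a whole thing is asked for, a point or a joint stands for the part that bears it (a point fixed in the world has none). Each returns a list of dicts, best first, with "conf" (0 to 1); they miss things now and then, are a little off and sometimes report something else, mostly with a low value. They report only what shows in the picture. A call takes as long as a camera call.
- cams.find_in(target, camera): "position" ([x, y, z] in m, in the coordinates of the camera as it stood for that picture, good to about 4 mm: the middle of the surface that is visible of it).
The state is a dict: "time_s": time; "joints": joint angles; "qd": joint speeds; "tau": joint torques, N m; "position": TCP position; "tool_rot": TCP orientation; "ft_force": force on the tool from outside, world axes, zero at the start; "moment": the same for the moment, N m; "opening": finger opening in m.
Only numpy, scipy, OpenCV 4.12 (cv2) and the standard library are available. Lean on these libraries where they do the work, as an engineer would, in place of code of your own. Each camera call takes 0.05 s, during which the arm holds its last target.

## Task

Open the socket case and check it against the colour disc on its ledge: one of the two sockets in it has a sleeve of the other colour. Lift that stray socket out, set it down on the rubber pad and let go so that you can take it again another way, then lay it gently, not dropped, flat in the bed of the aluminium holder between its end walls. Leave the right socket lying in its pocket, shut the case lid fully, and do not disturb the tray, the screwdriver or the jar.

Things in the scene. Friction and masses are not known exactly. Their poses are not given: they have to be found in the camera images.
- lid (a joint): Angle of the red case lid about its hinge (rad): 0 shut, grows as it opens upward, stop at 2.0. A 146 x 130 x 8 mm plate hinged on the far (+x of case) rim. The hinge is stiff (2 to 3 N at the knob): the lid stays at any angle it is left, also a little ajar. Opened to about 1.85 it leans back and leaves room for a gripper above the case.
- lid_handle (a point): Grip point of the round black knob (28 mm thick head, 22 to 43 mm above the lid) on the lid's middle line, 35 mm above the lid. At lid angle q it lies, from lid_hinge, 116 cos q - 43 sin q mm to the case's -x and 116 sin q + 43 cos q mm up. Pinched along the case's y it swivels between the fingers as the lid swings, so a gripper may keep pointing down.
- lid_hinge (a point): Middle of the hinge line of the lid, on the far top rim of the case (73 mm to the case's +x from its centre, 48.5 mm above the bench); the line runs along the case's y.
- case: Red socket case, fixed, 146 (x) x 130 (y) x 48 mm high, walls and floor 5 mm. Origin: centre of underside; +x is the hinged side, far from the robot. Inside, a centred black foam insert, 56 mm long in x, top 37 mm above the bench, has two 38 mm wide grooves along x; a 40 mm well before and behind it gives fingers access to the sockets' ends. Black ledge 8 mm high at the +y side.
- pocket_a (a point): Middle of the groove on the case's +y side, at the height of the centre of a socket lying in it (22 mm above the bench, the case floor is 17 mm lower).
- pocket_b (a point): The same for the groove on the case's -y side.
- case_tag (a point): Spot on the ledge of the case (84 mm to the case's +y side from its centre, 8 mm above the bench) where a colour disc lies: its colour tells which socket belongs in the case.
- holder_tag (a point): Spot on the holder where the other colour disc lies.
- tag_yellow: Yellow colour disc, 30 mm across, 3 mm thick, fixed either on the ledge of the case or on the holder. Origin: centre of its underside.
- tag_blue: Blue colour disc, same size, fixed at the other of the two spots.
- socket_yellow_center (a point): Centre of the deep steel socket with yellow sleeve, about 0.2 kg, loose: 60 mm long along its x, barrel 29 mm thick with flat ends; eight-sided sleeve 40 mm long, 34 mm across flats (does not roll; centre 17 mm above what it lies on). Starts in a groove of the case, along the case's x, the foam hiding its sides: there it can be held only by its two ends.
- socket_blue_center (a point): Centre of the same socket with a blue sleeve, in the other groove.
- pad: Black rubber pad, fixed, 130 x 130 x 4 mm, origin at the centre of its underside.
- holder: Aluminium holder, fixed: base 100 (x) x 120 (y) x 8 mm, origin centre of underside. Its bed takes one socket along x: end walls 52 mm wide, 38 mm above the bench, inner faces 68 mm apart (no room to hold a socket by its ends); at the corners stubs 18 mm above the bench, 40 mm apart in y, leaving the middle 48 mm of both sides free for fingers.
- bed (a point): Where the centre of the socket is to be when it lies in the bed: 25 mm above the bench, over the middle of the holder.
- tray: Loose black parts tray 90 x 120 x 35 mm, a bystander. Origin: centre of its underside.
- driver: Loose screwdriver with blue handle, a bystander.
- grease: Loose jar, 56 mm across, 90 mm high, a bystander. Origin: centre of its underside.

How it is judged:
On the way, in this order (a step that is already met when the one before it is completed fails the run):
1. the case lid has been opened (past 1.2 rad) (value of joint lid above 1.2 rad), for 0.1 s.
2. the stray socket lies on the rubber pad, let go (((horizontal distance between case_tag and tag_yellow below 0.03 m and (x of socket_blue_center in the frame of pad between -0.065 and 0.065 m and y of socket_blue_center in the frame of pad between -0.065 and 0.065 m and z of socket_blue_center in the frame of pad below 0.027 m and contact force between the fingers and socket_blue below 0.05 N and linear speed of socket_blue below 0.03 m/s)) or (horizontal distance between case_tag and tag_blue below 0.03 m and (x of socket_yellow_center in the frame of pad between -0.065 and 0.065 m and y of socket_yellow_center in the frame of pad between -0.065 and 0.065 m and z of socket_yellow_center in the frame of pad below 0.027 m and contact force between the fingers and socket_yellow below 0.05 N and linear speed of socket_yellow below 0.03 m/s)))), for 0.2 s.
3. the stray socket lies in the bed of the holder, let go (((horizontal distance between case_tag and tag_yellow below 0.03 m and (x of socket_blue_center in the frame of bed between -0.008 and 0.008 m and y of socket_blue_center in the frame of bed between -0.009 and 0.009 m and z of socket_blue_center in the frame of bed between -0.005 and 0.005 m and angle between the x axis of socket_blue_center and the x axis of holder, either way round below 0.2 rad and linear speed of socket_blue below 0.02 m/s) and contact force between the fingers and socket_blue below 0.05 N) or (horizontal distance between case_tag and tag_blue below 0.03 m and (x of socket_yellow_center in the frame of bed between -0.008 and 0.008 m and y of socket_yellow_center in the frame of bed between -0.009 and 0.009 m and z of socket_yellow_center in the frame of bed between -0.005 and 0.005 m and angle between the x axis of socket_yellow_center and the x axis of holder, either way round below 0.2 rad and linear speed of socket_yellow below 0.02 m/s) and contact force between the fingers and socket_yellow below 0.05 N))), for 0.1 s.
At the end, for the whole second after the job is handed in: The socket not matching the case's disc rests in the holder's bed (within 8 mm lengthwise, 9 mm sideways, 5 mm in height, 0.2 rad), the other lies in a groove of the case (centred lengthwise to within 15 mm), and the lid is shut to within 0.04 rad (value of joint lid below 0.04 rad and ((horizontal distance between case_tag and tag_yellow below 0.03 m and x of socket_blue_center in the frame of bed between -0.008 and 0.008 m and y of socket_blue_center in the frame of bed between -0.009 and 0.009 m and z of socket_blue_center in the frame of bed between -0.005 and 0.005 m and angle between the x axis of socket_blue_center and the x axis of holder, either way round below 0.2 rad and linear speed of each of socket_blue, socket_yellow below 0.02 m/s and x of socket_yellow_center in the frame of case between -0.015 and 0.015 m and y of socket_yellow_center in the frame of case between -0.035 and 0.035 m and z of socket_yellow_center in the frame of case below 0.03 m) or (horizontal distance between case_tag and tag_blue below 0.03 m and x of socket_yellow_center in the frame of bed between -0.008 and 0.008 m and y of socket_yellow_center in the frame of bed between -0.009 and 0.009 m and z of socket_yellow_center in the frame of bed between -0.005 and 0.005 m and angle between the x axis of socket_yellow_center and the x axis of holder, either way round below 0.2 rad and linear speed of each of socket_yellow, socket_blue below 0.02 m/s and x of socket_blue_center in the frame of case between -0.015 and 0.015 m and y of socket_blue_center in the frame of case between -0.035 and 0.035 m and z of socket_blue_center in the frame of case below 0.03 m))); the robot touches nothing.
It fails at once if a socket was dropped or flung (faster than 0.75 m/s while not held) ((linear speed of socket_yellow above 0.75 m/s and contact force between the fingers and socket_yellow below 0.05 N) or (linear speed of socket_blue above 0.75 m/s and contact force between the fingers and socket_blue below 0.05 N)).
It fails at once if the tray, the screwdriver or the jar was moved by more than 30 mm (distance of any of tray, driver, grease from where it was at the start of the episode above 0.03 m).
It also fails if it takes over 72 s, if anything falls off the work surface, if the arm or the gripper's body presses on something with over 40 N, if the wrist force passes 120 N, or if a joint passes its speed limit or range.

## Working session

There is one attempt and no reset: what is moved stays moved. The work goes in short steps, Python scripts to look and compute and a shell command to move; the robot and the scene stay as the last step left them, time stands still between calls to the robot, and variables do not carry over. Pictures are saved under pics/ and viewed, and the job is handed in when it is done.

```bash
ls; mkdir -p pics; python3 - <<'E'
from plant import env,cams
import cv2,json
s=env.sense();print({k:s[k] for k in('time_s','position','tool_rot','opening','joints')})
for n in('top','side'):
    p,d=cams.camera(n);cv2.imwrite(f'pics/{n}0.png',p)
    print(n,cams.calibration(n))
E
```

```text
pics
{'time_s': 0.0, 'position': array([ 0.18179914, -0.62328976,  0.24414341]), 'tool_rot': array([-1.27320051e-03,  9.89942016e-01,  1.41467804e-01, -2.11003545e-04]), 'opening': 0.08508484025990616, 'joints': array([ 1.26049245,  0.61590138, -0.01260573,  1.42491795,  0.00811531,
        1.10340497, -0.04038057])}
top {'intrinsics': array([[381.90870842,   0.        , 318.75624945],
       [  0.        , 381.90870842, 202.76284845],
       [  0.        ,   0.        ,   1.        ]]), 'view': array([[ 0.25446444, -0.96706158,  0.00630502, -0.1672542 ],
       [-0.9454749 , -0.25014419, -0.20857877,  0.57080385],
       [ 0.20328568,  0.04711465, -0.97798525,  0.76894181],
       [ 0.        ,  0.        ,  0.        ,  1.        ]])}
side {'intrinsics': array([[482.98287658,   0.        , 321.48196925],
       [  0.        , 482.98287658, 197.09221246],
       [  0.        ,   0.        ,   1.        ]]), 'view': array([[-0.86581927, -0.50026532,  0.00957107,  0.476842  ],
       [-0.38068582,  0.64620605, -0.66143484,  0.29829559],
       [ 0.32470803, -0.5763266 , -0.74994157,  0.89166917],
       [ 0.        ,  0.        ,  0.        ,  1.        ]])}
```

View pics/top0.png

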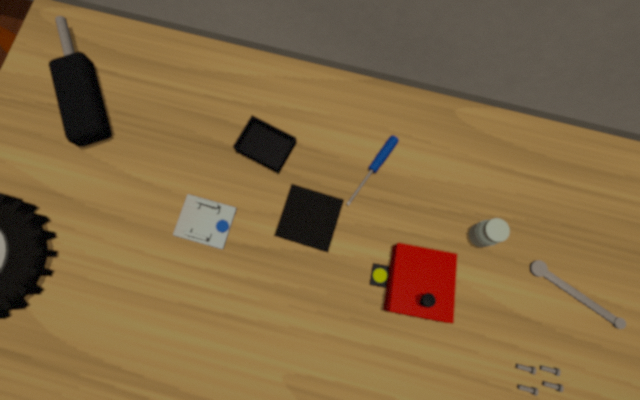

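View pics/side0.png

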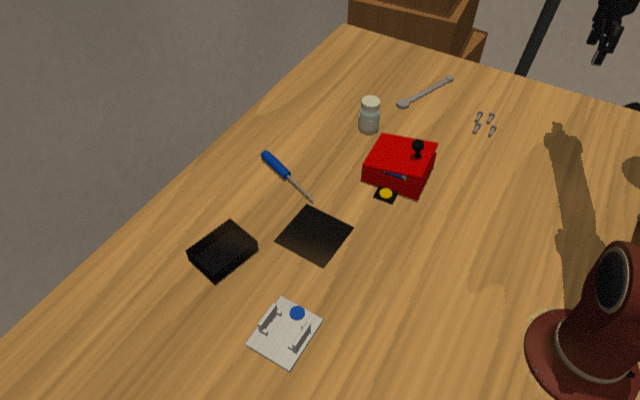

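The top view shows the yellow disc on the case ledge at (380,275) and the blue one on the holder at (222,226), so the blue socket is the stray. The pad is at (309,217), the tray at (265,145) and the jar at (490,232). Next I measure the poses.

```bash
cat > h.py <<'E'
from plant import env,cams
import numpy as np,cv2
def cloud(n,p,d):
    c=cams.calibration(n);K=c['intrinsics'];V=c['view']
    v,u=np.mgrid[0:400,0:640]
    P=np.stack([(u-K[0,2])/K[0,0]*d,(v-K[1,2])/K[1,1]*d,d],-1)
    W=(P-V[:3,3])@V[:3,:3]
    W[d<=0]=np.nan
    return W
def onplane(n,uv,z):
    c=cams.calibration(n);K=c['intrinsics'];V=c['view']
    uv=np.atleast_2d(np.array(uv,float))
    r=np.c_[(uv[:,0]-K[0,2])/K[0,0],(uv[:,1]-K[1,2])/K[1,1],np.ones(len(uv))]@V[:3,:3]
    o=-V[:3,:3].T@V[:3,3]
    return o+r*((z-o[2])/r[:,2])[:,None]
def proj(n,X):
    c=cams.calibration(n);K=c['intrinsics'];V=c['view']
    q=np.atleast_2d(X)@V[:3,:3].T+V[:3,3]
    q=q@K.T
    return q[:,:2]/q[:,2:]
def rect(n,mask,z):
    m=cv2.morphologyEx(mask.astype('uint8'),cv2.MORPH_OPEN,np.ones((3,3)))
    cs,_=cv2.findContours(m,cv2.RETR_EXTERNAL,cv2.CHAIN_APPROX_NONE)
    k=max(cs,key=cv2.contourArea)[:,0]
    w=onplane(n,k,z)[:,:2]
    return cv2.minAreaRect((w*1000).astype('float32')),w
def yaw(s):
    w,x,y,z=s['tool_rot']
    # tool x axis, y axis in world
    X=np.array([1-2*(y*y+z*z),2*(x*y+w*z),2*(x*z-w*y)]);Y=np.array([2*(x*y-w*z),1-2*(x*x+z*z),2*(y*z+w*x)])
    return X,Y
E
python3 - <<'E'
from h import *
s=env.sense();print(yaw(s))
for n in('top','side'):
    p,d=cams.camera(n);W=cloud(n,p,d)
    b,g,r=[p[...,i].astype(int) for i in range(3)]
    red=(r>90)&(g<50)&(b<60)
    if n=='side': red[230:]=0;
    yel=(r>130)&(g>130)&(b<60); blu=(b>110)&(r<60)
    blk=(r<60)&(g<60)&(b<60)
    print(n)
    top=red&(abs(W[...,2]-.0565)<.006)
    print('lidtop',rect(n,top,.0565)[0],np.nanmedian(W[top],0))
    print('yel',np.nanmedian(W[yel],0),yel.sum())
    bb=blu&(np.nan_to_num(W[...,2])<.02)
    for nm,m in(('blue',blu),):
        k,l,st,ce=cv2.connectedComponentsWithStats(m.astype('uint8'))
        for i in range(1,k):
            if st[i,4]>15: print('blu',ce[i],st[i,4],np.nanmedian(W[l==i],0))
    box=np.zeros((400,640),bool)
    if n=='top': box[180:255,270:350]=1
    else: box[200:270,268:360]=1
    print('pad',rect(n,blk&box,.004)[0],np.nanmedian(W[blk&box],0))
    box[:]=0
    if n=='top': box[185:255,165:245]=1
    else: box[290:372,240:330]=1
    gray=(abs(r-g)<25)&(abs(g-b)<35)&(g>120)
    hol=box&(gray|blu)
    print('holder',rect(n,hol,.008)[0],np.nanmedian(W[hol],0))
    print('top pts z>.03',[ (np.nanmin(W[box&(W[...,2]>.03)],0),np.nanmax(W[box&(W[...,2]>.03)],0))])
    hd=(W[...,2]>.08)&(W[...,0]>.3)&(r<60)&(g<60)&(np.hypot(W[...,0]-.55,W[...,1]+.25)<.25)
    print('knob',np.nanmedian(W[hd],0),hd.sum())
E
```

```text
(array([9.59980952e-01, 2.80065298e-01, 4.16762566e-06]), array([ 0.28006456, -0.95997837, -0.00231665]))
top
lidtop ((545.4825439453125, -263.63726806640625), (27.052947998046875, 128.43658447265625), 5.316079616546631) [ 0.54255563 -0.26080138  0.06010288]
yel [ 0.48098292 -0.1853848   0.01172811] 128
blu [384.01408451 152.57276995] 213 [ 0.75706471 -0.13105339  0.02564277]
blu [221.98850575 225.7816092 ] 87 [0.4967771  0.18544057 0.0115967 ]
pad ((567.8610229492188, -0.23255157470703125), (124.69819641113281, 124.80997467041016), 87.44286346435547) [ 5.66441138e-01 -4.36358352e-04  4.61418793e-03]
holder ((497.7386169433594, 228.7053985595703), (122.21949005126953, 102.98505401611328), 89.30186462402344) [0.49618863 0.22886798 0.0086635 ]
top pts z>.03 [(array([0.45616654, 0.20245542, 0.03053547]), array([0.54066665, 0.25553346, 0.04228512]))]
knob [ 0.45128585 -0.26825581  0.11769839] 145
side
lidtop ((542.6677856445312, -259.15362548828125), (33.37266540527344, 134.43975830078125), 3.9223573207855225) [ 0.53896446 -0.2543588   0.05935754]
yel [ 0.48156044 -0.18336985  0.01047273] 79
blu [274.53684211 161.92631579] 190 [ 0.75691614 -0.12504368  0.02423437]
blu [296.59060403 312.44295302] 149 [0.49756291 0.18890091 0.01122148]
pad ((567.7101440429688, 3.168567657470703), (127.56165313720703, 127.49854278564453), 87.44207763671875) [0.56614688 0.00611986 0.00405357]
holder ((499.93011474609375, 231.4656982421875), (119.7375717163086, 102.97732543945312), 89.2168960571289) [0.49715286 0.23826625 0.00867637]
top pts z>.03 [(array([0.45471371, 0.20541128, 0.03000028]), array([0.54009535, 0.25874443, 0.04325572]))]
knob [ 0.4492447  -0.2626895   0.11414197] 139
```

```bash
python3 - <<'E'
import cv2
a=cv2.imread('pics/top0.png');cv2.imwrite('pics/topz.png',cv2.resize(a[180:330,165:465],None,fx=2.66,fy=2.66,interpolation=2))
a=cv2.imread('pics/side0.png');cv2.imwrite('pics/sidez.png',cv2.resize(a[120:380,180:460],None,fx=2.3,fy=2.3,interpolation=2))
E
python3 - <<'E'
from plant import env,cams
import numpy as np
for n in('top','side'):
    V=cams.calibration(n)['view']
    for t in('lid_handle','holder','pad','case','tray','grease'):
        r=cams.find_in(t,n)
        print(n,t,[(round(x['conf'],2),np.round((np.array(x['position'])-V[:3,3])@V[:3,:3],3)) for x in r[:2]])
E
```

```text
top lid_handle [(0.91, array([ 0.486, -0.265,  0.069]))]
top holder [(0.8, array([0.495, 0.233, 0.01 ]))]
top pad [(0.78, array([ 0.569, -0.003,  0.003]))]
top case [(0.68, array([ 0.482, -0.259,  0.074]))]
top tray [(0.57, array([0.708, 0.151, 0.003]))]
top grease [(0.59, array([ 0.622, -0.376,  0.086]))]
side lid_handle [(0.59, array([ 0.48 , -0.253,  0.067]))]
side holder [(0.93, array([0.497, 0.239, 0.008]))]
side pad [(0.8, array([0.564, 0.009, 0.003])), (0.23, array([ 0.474, -0.234,  0.064]))]
side case [(0.96, array([ 0.477, -0.23 ,  0.063]))]
side tray [(0.96, array([0.716, 0.147, 0.006])), (0.55, array([ 0.473, -0.235,  0.063]))]
side grease [(0.95, array([ 0.622, -0.365,  0.061]))]
```

```bash
cat > lid.py <<'E'
from h import *
for n in('top','side'):
    p,d=cams.camera(n);W=cloud(n,p,d)
    b,g,r=[p[...,i].astype(int) for i in range(3)]
    red=(r>90)&(g<50)&(b<60)&(W[...,2]>.05)&(W[...,0]>.3)&(W[...,1]<-.1)
    P=W[red]
    A=np.c_[P[:,:2],np.ones(len(P))];keep=np.ones(len(P),bool)
    for _ in range(8):
        c=np.linalg.lstsq(A[keep],P[keep,2],rcond=None)[0];e=P[:,2]-A@c;keep=abs(e)<max(.003,1.5*np.std(e[keep])*.9)
    print(n,'plane',c,'tilt',np.arctan(np.hypot(c[0],c[1])),'dir deg',np.degrees(np.arctan2(-c[1],-c[0])),keep.sum(),len(P))
    m=np.zeros((400,640),bool);idx=np.argwhere(red)[abs(e)<.005];m[tuple(idx.T)]=1
    hd=(W[...,2]>.08)&(W[...,0]>.3)&(r<60)&(g<60)&(np.hypot(W[...,0]-.5,W[...,1]+.25)<.15)
    m|=hd
    mm=cv2.morphologyEx(m.astype('uint8'),cv2.MORPH_OPEN,np.ones((3,3)))
    k=max(cv2.findContours(mm,0,1)[0],key=cv2.contourArea)[:,0]
    C=cams.calibration(n);V=C['view'];K=C['intrinsics']
    ray=np.c_[(k[:,0]-K[0,2])/K[0,0],(k[:,1]-K[1,2])/K[1,1],np.ones(len(k))]@V[:3,:3];o=-V[:3,:3].T@V[:3,3]
    t=(c[2]+c[0]*o[0]+c[1]*o[1]-o[2])/(ray[:,2]-c[0]*ray[:,0]-c[1]*ray[:,1])
    w=o+ray*t[:,None]
    R=cv2.minAreaRect((w[:,:2]*1000).astype('float32'));print(R);print(np.round(cv2.boxPoints(R)))
    im=p.copy();im[m]=(0,255,0);cv2.imwrite(f'pics/lid_{n}.png',im)
    kn=W[hd];z=np.nanmax(kn[:,2]);print('knob zmax',z,'top pts',np.nanmedian(kn[kn[:,2]>z-.012],0))
E
python3 lid.py
```

```text
top plane [-0.15908783 -0.0128741   0.14318812] tilt 0.15827291769462543 dir deg 4.626548048850854 3966 4140
((487.5968322753906, -266.8531188964844), (141.5731964111328, 128.7272186279297), 4.0745158195495605)
[[ 412. -208.]
 [ 422. -336.]
 [ 563. -326.]
 [ 554. -198.]]
knob zmax 0.12164659482003266 top pts [ 0.45185851 -0.26839799  0.11794991]
side plane [-0.16163943 -0.0095924   0.14417092] tilt 0.16053048694707128 dir deg 3.396200735406914 1959 2090
((487.5482482910156, -263.31976318359375), (144.75222778320312, 133.29867553710938), 4.228569984436035)
[[ 410. -202.]
 [ 420. -335.]
 [ 565. -324.]
 [ 555. -192.]]
knob zmax 0.12123224736079379 top pts [ 0.45082787 -0.26284296  0.11665082]
```

View pics/sidez.png

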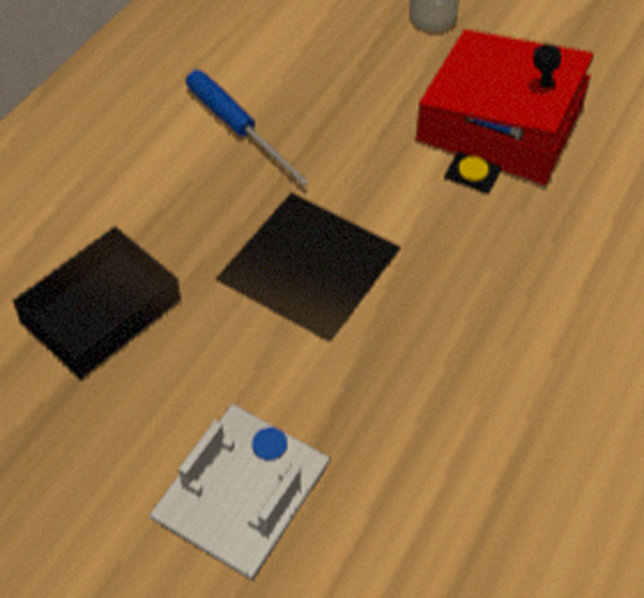

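View pics/topz.png

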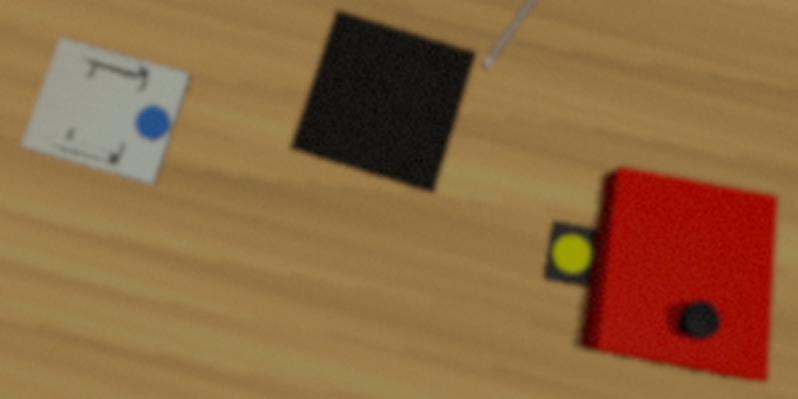

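The plane fits give lid tilt 0.16 rad (ajar), case yaw about 4.2° and case centre about (0.487, -0.2665). The knob predicted from the hinge, (0.452, -0.269, 0.109), matches the measured one. In the zoomed side view a blue sleeve shows in the gap under the lid. Now I move above the knob.

```bash
python3 -m handwheel '[{"xyz":[0,0,0],"twist":0.75},{"xyz":[0,0,0],"twist":0.75},{"xyz":[0.845,-0.953,0.225],"twist":0},{"xyz":[0.845,-0.953,0.225],"twist":0},{"xyz":[0.845,-0.953,0.225],"twist":0},{"xyz":[0.845,-0.953,0.225],"twist":0},{"xyz":[0.845,-0.953,0.225],"twist":0},{"xyz":[0.845,-0.953,0.225],"twist":0},{"xyz":[0.845,-0.953,0.225],"twist":0},{"xyz":[0.845,-0.953,0.225],"twist":0},{"xyz":[0.845,-0.953,0.225],"twist":0},{"xyz":[0.845,-0.953,0.225],"twist":0},{"xyz":[0.845,-0.953,0.225],"twist":0},{"xyz":[0.845,-0.953,0.225],"twist":0},{"xyz":[0.845,-0.953,0.225],"twist":0},{"xyz":[0.845,-0.953,0.225],"twist":0},{"xyz":[0,0,0],"twist":0},{"xyz":[0,0,0],"twist":0}]' 1 40
cat > st.py <<'E'
from h import *
import sys
s=env.sense();X,Y=yaw(s)
a=np.arctan2(X[1],X[0]);print('t',round(s['time_s'],2),'pos',np.round(s['position'],4),'yaw deg',round(np.degrees(a),2),'open',round(s['opening'],4),'F',np.round(s['ft_force'],1),'J',np.round(s['joints'],2))
if len(sys.argv)>3:
    t=np.array([float(v) for v in sys.argv[1:4]]);d=t-s['position']
    ya=float(sys.argv[4]) if len(sys.argv)>4 else np.degrees(a)
    c,q=np.cos(np.radians(ya)),np.sin(np.radians(ya))
    print('units at yaw',ya,np.round(np.array([d[0]*c+d[1]*q,d[0]*q-d[1]*c,-d[2]])/.025,3),'twist',round((np.degrees(a)-ya)/8,3))
E
python3 st.py .4524 -.2691 .104 4.2
```

```text
time_s: 2.7
position: [0.4526, -0.2688, 0.1666]
tool_rot: [0.0, 0.999, 0.038, -0.0]
ft_force: [-0.1, -0.9, -0.8]
opening: 0.0855
t 2.7 pos [ 0.4526 -0.2688  0.1666] yaw deg 4.39 open 0.0855 F [-0.1 -0.9 -0.8] J [ 0.48  0.52  0.03  1.88 -0.02  0.74 -0.98]
units at yaw 4.2 [-0.008  0.01   2.502] twist 0.023
```

```bash
python3 -m handwheel '[{"xyz":[0,0,0.625],"twist":0},{"xyz":[0,0,0.625],"twist":0},{"xyz":[0,0,0.625],"twist":0},{"xyz":[0,0,0.625],"twist":0},{"xyz":[0,0,0],"twist":0},{"xyz":[0,0,0],"twist":0}]' ; python3 -m handwheel '[{"xyz":[0,0,0],"twist":0},{"xyz":[0,0,0],"twist":0},{"xyz":[0,0,0],"twist":0},{"xyz":[0,0,0],"twist":0},{"xyz":[0,0,0],"twist":0},{"xyz":[0,0,0],"twist":0},{"xyz":[0,0,0],"twist":0},{"xyz":[0,0,0],"twist":0}]' 0.1 40; python3 st.py .4524 -.2691 .104 4.2
python3 - <<'E'
import numpy as np
q=np.linspace(.16,1.87,20)
x=-(116*np.cos(q)-43*np.sin(q));z=116*np.sin(q)+43*np.cos(q)
print(np.round(np.c_[q[1:],np.diff(x)/25,-np.diff(z)/25],2))
E
```

```text
time_s: 3.3
position: [0.4516, -0.2707, 0.1044]
tool_rot: [0.0, 0.999, 0.036, -0.0]
ft_force: [0.0, -0.1, -0.1]
opening: 0.0854
time_s: 4.1
position: [0.4522, -0.2709, 0.1044]
tool_rot: [0.001, 0.999, 0.037, 0.0]
ft_force: [-1.8, -5.9, 1.2]
opening: 0.0262
t 4.1 pos [ 0.4522 -0.2709  0.1044] yaw deg 4.2 open 0.0262 F [-1.8 -5.9  1.2] J [ 0.48  0.62  0.02  1.93 -0.02  0.59 -0.98]
units at yaw 4.2 [ 0.014 -0.069  0.015] twist 0.0
[[ 0.25  0.24 -0.38]
 [ 0.34  0.27 -0.35]
 [ 0.43  0.3  -0.33]
 [ 0.52  0.33 -0.3 ]
 [ 0.61  0.35 -0.27]
 [ 0.7   0.38 -0.24]
 [ 0.79  0.4  -0.2 ]
 [ 0.88  0.41 -0.17]
 [ 0.97  0.43 -0.13]
 [ 1.06  0.44 -0.09]
 [ 1.15  0.44 -0.05]
 [ 1.24  0.45 -0.01]
 [ 1.33  0.44  0.03]
 [ 1.42  0.44  0.07]
 [ 1.51  0.43  0.11]
 [ 1.6   0.42  0.15]
 [ 1.69  0.4   0.19]
 [ 1.78  0.39  0.22]
 [ 1.87  0.37  0.25]]
```

```bash
python3 -m handwheel '[{"xyz":[0.24,0.03,-0.38],"twist":0},{"xyz":[0.27,0.02,-0.35],"twist":0},{"xyz":[0.3,0,-0.33],"twist":0},{"xyz":[0.33,0,-0.3],"twist":0},{"xyz":[0.35,0,-0.27],"twist":0},{"xyz":[0.38,0,-0.24],"twist":0},{"xyz":[0.4,0,-0.2],"twist":0}]' ; python3 st.py
```

```text
time_s: 4.8
position: [0.5063, -0.267, 0.1555]
tool_rot: [-0.0, 0.999, 0.037, -0.003]
ft_force: [-2.6, -4.3, -1.6]
opening: 0.026
t 4.8 pos [ 0.5063 -0.267   0.1555] yaw deg 4.22 open 0.026 F [-2.6 -4.3 -1.6] J [ 0.43  0.6   0.03  1.76 -0.02  0.79 -1.03]
```

```bash
python3 -m handwheel '[{"xyz":[0.41,0,-0.17],"twist":0},{"xyz":[0.43,0,-0.13],"twist":0},{"xyz":[0.44,0,-0.09],"twist":0},{"xyz":[0.44,0,-0.05],"twist":0},{"xyz":[0.45,0,-0.01],"twist":0},{"xyz":[0.44,0,0.03],"twist":0},{"xyz":[0.44,0,0.07],"twist":0},{"xyz":[0.43,0,0.11],"twist":0},{"xyz":[0.42,0,0.15],"twist":0},{"xyz":[0.4,0,0.19],"twist":0},{"xyz":[0.39,0,0.22],"twist":0},{"xyz":[0.37,0,0.25],"twist":0},{"xyz":[0,0,0],"twist":0},{"xyz":[0,0,0],"twist":0}]' ; python3 st.py; python3 - <<'E'
from h import *
for n in('top','side'):
    p,d=cams.camera(n);cv2.imwrite(f'pics/{n}1.png',p)
E
```

```text
time_s: 6.2
position: [0.6376, -0.2578, 0.1416]
tool_rot: [0.001, 0.999, 0.037, 0.002]
ft_force: [2.4, -4.9, 0.7]
opening: 0.0262
t 6.2 pos [ 0.6376 -0.2578  0.1416] yaw deg 4.29 open 0.0262 F [ 2.4 -4.9  0.7] J [ 0.33  0.77  0.04  1.42 -0.03  0.94 -1.12]
```

View pics/top1.png

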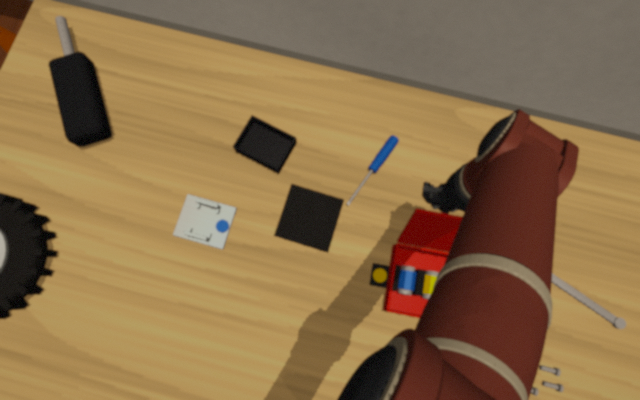

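View pics/side1.png

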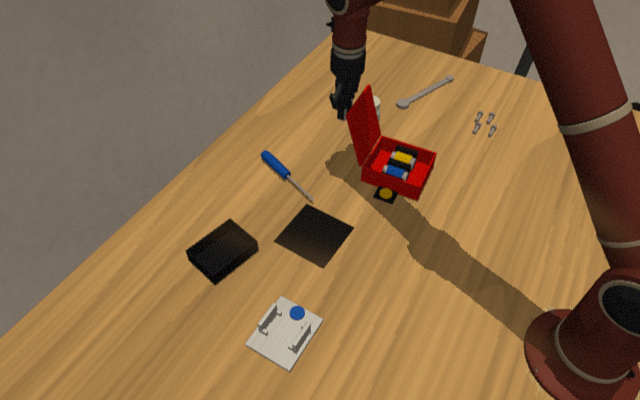

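The lid is open. Blue lies in the +y groove (top view ~(407,280)), next to the yellow disc, and yellow in the -y groove. I release the knob and rise.

```bash
python3 -m handwheel '[{"xyz":[0,0,0],"twist":0},{"xyz":[0,0,0],"twist":0},{"xyz":[0,0,0],"twist":0},{"xyz":[0,0,0],"twist":0},{"xyz":[0,0,0],"twist":0},{"xyz":[0,0,-0.4],"twist":0},{"xyz":[0,0,-0.8],"twist":0},{"xyz":[0,0,-1],"twist":0},{"xyz":[0,0,-1],"twist":0},{"xyz":[0,0,-1],"twist":0},{"xyz":[0,0,-0.8],"twist":0},{"xyz":[0,0,0],"twist":0}]' 1; python3 st.py; python3 - <<'E'
from h import *
print(env.tip_reach)
for n in('side','top'):
    p,d=cams.camera(n);cv2.imwrite(f'pics/{n}2.png',p)
    W=cloud(n,p,d)
    b,g,r=[p[...,i].astype(int) for i in range(3)]
    roi=np.hypot(W[...,0]-.487,W[...,1]+.266)<.07
    for nm,m in(('blue',(b>90)&(r<70)&(b-r>50)),('yel',(r>110)&(g>100)&(b<70))):
        m=m&roi&(W[...,2]>.02)&(W[...,2]<.05)
        if m.sum()<10: print(n,nm,'none',m.sum());continue
        P=W[m];print(n,nm,m.sum(),'med',np.round(np.median(P,0),4),'min',np.round(np.percentile(P,3,0),4),'max',np.round(np.percentile(P,97,0),4))
    x0,y0=(340,200) if n=='top' else (320,70)
    cv2.imwrite(f'pics/{n}2z.png',cv2.resize(p[y0:y0+150,x0:x0+160],None,fx=4,fy=4,interpolation=2))
E
```

```text
time_s: 7.5
position: [0.6368, -0.2577, 0.2713]
tool_rot: [0.002, 0.999, 0.037, 0.004]
ft_force: [-0.5, -0.6, 0.5]
opening: 0.0853
t 7.5 pos [ 0.6368 -0.2577  0.2713] yaw deg 4.26 open 0.0853 F [-0.5 -0.6  0.5] J [ 0.33  0.65  0.04  1.27 -0.03  1.21 -1.12]
0.014
side blue 139 med [ 0.4849 -0.2334  0.0379] min [ 0.4664 -0.255   0.0293] max [ 0.5035 -0.2259  0.0409]
side yel 127 med [ 0.4879 -0.2884  0.0373] min [ 0.4695 -0.3104  0.0302] max [ 0.5071 -0.2804  0.0414]
top blue 261 med [ 0.4845 -0.2401  0.0375] min [ 0.4678 -0.2577  0.0295] max [ 0.5013 -0.2264  0.0423]
top yel 287 med [ 0.4873 -0.2931  0.0376] min [ 0.4692 -0.3118  0.0299] max [ 0.5059 -0.2803  0.0419]
```

View pics/top2z.png

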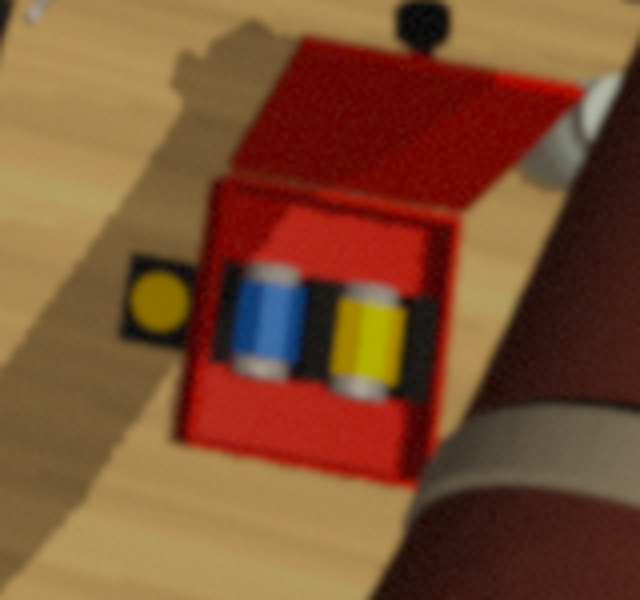

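View pics/side2z.png

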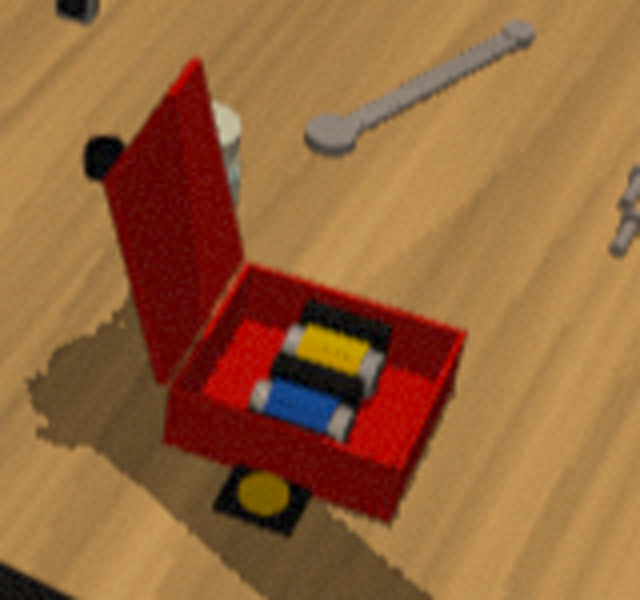

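```bash
python3 -m handwheel '[{"xyz":[-0.85,-0.16,0],"twist":0},{"xyz":[-0.86,-0.16,0],"twist":0},{"xyz":[-0.86,-0.16,0],"twist":0},{"xyz":[-0.86,-0.16,0],"twist":0},{"xyz":[-0.86,-0.16,0],"twist":0},{"xyz":[-0.86,-0.17,0],"twist":0},{"xyz":[-0.85,-0.17,0],"twist":0},{"xyz":[0,0,0.25],"twist":-0.94},{"xyz":[0,0,0.25],"twist":-0.94},{"xyz":[0,0,0.25],"twist":-0.94},{"xyz":[0,0,0.25],"twist":-0.94},{"xyz":[0,0,0.25],"twist":-0.94},{"xyz":[0,0,0.25],"twist":-0.94},{"xyz":[0,0,0.25],"twist":-0.94},{"xyz":[0,0,0.25],"twist":-0.94},{"xyz":[0,0,0.25],"twist":-0.94},{"xyz":[0,0,0.25],"twist":-0.94},{"xyz":[0,0,0.25],"twist":-0.94},{"xyz":[0,0,0.25],"twist":-0.94},{"xyz":[0,0,0],"twist":0}]' 1 ; python3 st.py .485 -.2405 .020 94.2
```

```text
time_s: 9.6
position: [0.4815, -0.2392, 0.1893]
tool_rot: [-0.003, 0.679, 0.734, -0.0]
ft_force: [-0.4, 0.2, 0.2]
opening: 0.0852
t 9.6 pos [ 0.4815 -0.2392  0.1893] yaw deg 94.49 open 0.0852 F [-0.4  0.2  0.2] J [ 0.66  0.53 -0.36  1.81  0.24  0.85  0.26]
units at yaw 94.2 [-0.06   0.134  6.773] twist 0.036
```

```bash
python3 -m handwheel '[{"xyz":[-0.06,0.13,0.4],"twist":0.03},{"xyz":[0,0,0.9],"twist":0},{"xyz":[0,0,0.9],"twist":0},{"xyz":[0,0,0.9],"twist":0},{"xyz":[0,0,0.9],"twist":0},{"xyz":[0,0,0.7],"twist":0},{"xyz":[0,0,0.4],"twist":0},{"xyz":[0,0,0],"twist":0},{"xyz":[0,0,0],"twist":0}]' 1 ; python3 st.py .485 -.2405 .020 94.2;python3 - <<'E'
from h import *
for n in('side','top'):
    p,d=cams.camera(n)
    x0,y0=(340,200) if n=='top' else (320,70)
    cv2.imwrite(f'pics/{n}3z.png',cv2.resize(p[y0:y0+150,x0:x0+160],None,fx=4,fy=4,interpolation=2))
E
```

```text
time_s: 10.5
position: [0.4871, -0.2409, 0.0643]
tool_rot: [0.0, 0.681, 0.733, 0.0]
ft_force: [-0.4, -0.1, 0.8]
opening: 0.0852
t 10.5 pos [ 0.4871 -0.2409  0.0643] yaw deg 94.23 open 0.0852 F [-0.4 -0.1  0.8] J [ 0.6   0.71 -0.28  1.9   0.34  0.57  0.17]
units at yaw 94.2 [ 0.024 -0.082  1.772] twist 0.004
```

View pics/side3z.png

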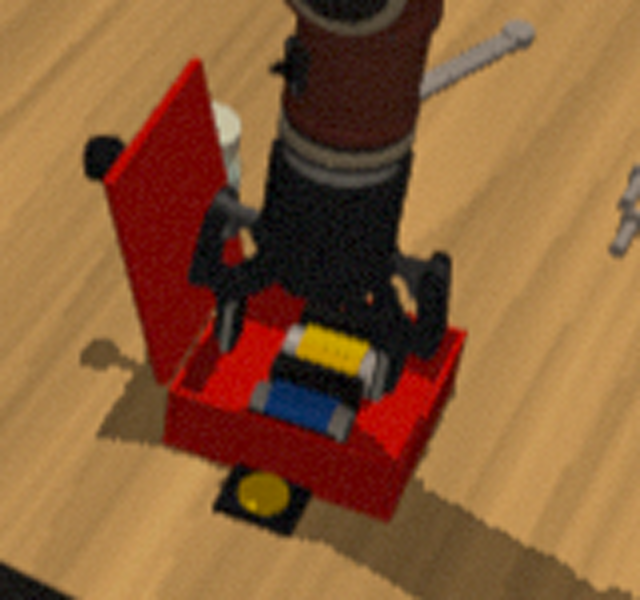

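```bash
python3 -m handwheel '[{"xyz":[0.02,-0.08,0.4],"twist":0},{"xyz":[0,0,0.4],"twist":0},{"xyz":[0,0,0.4],"twist":0},{"xyz":[0,0,0.3],"twist":0},{"xyz":[0,0,0.27],"twist":0},{"xyz":[0,0,0],"twist":0},{"xyz":[0,0,0],"twist":0}]' 1 ; python3 st.py .485 -.2405 .020 94.2;python3 - <<'E'
from h import *
for n in('side','top'):
    p,d=cams.camera(n)
    x0,y0=(340,200) if n=='top' else (320,70)
    cv2.imwrite(f'pics/{n}4z.png',cv2.resize(p[y0:y0+150,x0:x0+160],None,fx=4,fy=4,interpolation=2))
E
```

```text
time_s: 11.3
position: [0.4847, -0.2405, 0.0196]
tool_rot: [-0.0, 0.68, 0.733, 0.0]
ft_force: [0.4, -0.1, -0.1]
opening: 0.0854
t 11.3 pos [ 0.4847 -0.2405  0.0196] yaw deg 94.27 open 0.0854 F [ 0.4 -0.1 -0.1] J [ 0.57  0.78 -0.23  1.93  0.37  0.47  0.14]
units at yaw 94.2 [-0.     0.014 -0.015] twist 0.008
```

View pics/side4z.png

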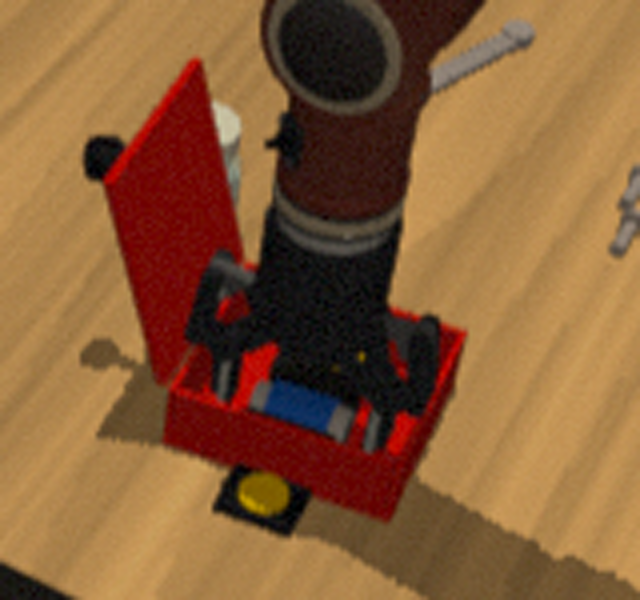

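The side view shows the fingers in both wells, straddling the blue socket (zoom ~(300,400)) with clearance. I close the gripper.

```bash
python3 -m handwheel '[{"xyz":[0,0,0],"twist":0},{"xyz":[0,0,0],"twist":0},{"xyz":[0,0,0],"twist":0},{"xyz":[0,0,0],"twist":0},{"xyz":[0,0,0],"twist":0},{"xyz":[0,0,0],"twist":0}]' 0.4 50 ; python3 st.py
```

```text
time_s: 12.0
position: [0.4849, -0.2408, 0.0204]
tool_rot: [0.0, 0.68, 0.733, 0.0]
ft_force: [-0.9, -0.0, 5.9]
opening: 0.059
t 12.0 pos [ 0.4849 -0.2408  0.0204] yaw deg 94.26 open 0.059 F [-0.9 -0.   5.9] J [ 0.57  0.78 -0.23  1.93  0.37  0.47  0.14]
```

```bash
python3 -m handwheel '[{"xyz":[0,0,-0.2],"twist":0},{"xyz":[0,0,-0.4],"twist":0},{"xyz":[0,0,-0.6],"twist":0},{"xyz":[0,0,-0.8],"twist":0},{"xyz":[0,0,-0.8],"twist":0},{"xyz":[0,0,-0.8],"twist":0},{"xyz":[0,0,-0.8],"twist":0},{"xyz":[0,0,-0.6],"twist":0},{"xyz":[0,0,0],"twist":0}]' ; python3 st.py .567 .0013 .1436;python3 - <<'E'
from h import *
for n in('side',):
    p,d=cams.camera(n)
    x0,y0=(340,200) if n=='top' else (320,70)
    cv2.imwrite(f'pics/{n}5z.png',cv2.resize(p[y0:y0+150,x0:x0+160],None,fx=4,fy=4,interpolation=2))
E
```

```text
time_s: 12.9
position: [0.4858, -0.241, 0.1471]
tool_rot: [0.002, 0.68, 0.733, 0.001]
ft_force: [0.3, -0.7, -1.8]
opening: 0.0592
t 12.9 pos [ 0.4858 -0.241   0.1471] yaw deg 94.26 open 0.0592 F [ 0.3 -0.7 -1.8] J [ 0.64  0.59 -0.34  1.85  0.28  0.74  0.23]
units at yaw 94.25652004961427 [9.425 3.958 0.141] twist 0.0
```

View pics/side5z.png

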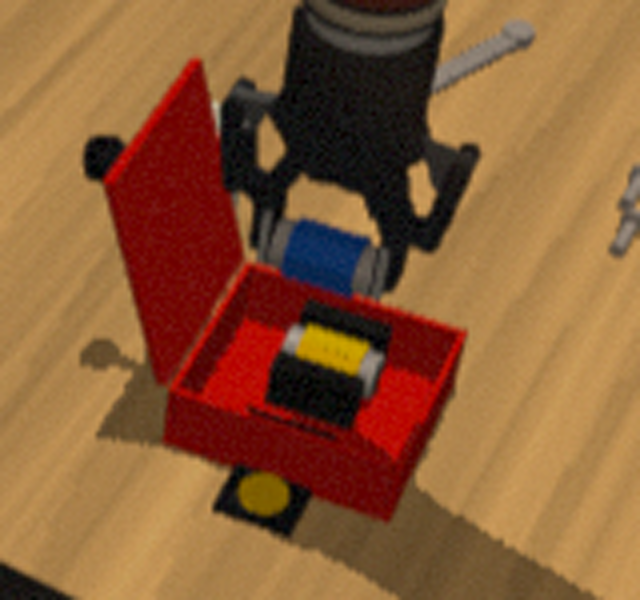

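```bash
python3 -m handwheel '[{"xyz":[0.5,0,0],"twist":0},{"xyz":[0.8,0,0],"twist":0},{"xyz":[0.84,0.1,0],"twist":0},{"xyz":[0.84,0.3,0],"twist":0},{"xyz":[0.84,0.4,0],"twist":0},{"xyz":[0.84,0.4,0.3],"twist":0},{"xyz":[0.84,0.4,0.3],"twist":0},{"xyz":[0.84,0.4,0.4],"twist":0},{"xyz":[0.84,0.4,0.4],"twist":0},{"xyz":[0.84,0.4,0.3],"twist":0},{"xyz":[0.8,0.4,0.3],"twist":0},{"xyz":[0.4,0.4,0.2],"twist":0},{"xyz":[0.22,0.28,0],"twist":0},{"xyz":[0,0,0],"twist":0},{"xyz":[0,0,0],"twist":0}]' ; python3 st.py .555 .001 .0255
```

```text
time_s: 14.45
position: [0.5635, 0.0006, 0.0898]
tool_rot: [0.0, 0.681, 0.732, -0.001]
ft_force: [-0.1, -1.4, -1.8]
opening: 0.0591
t 14.45 pos [0.5635 0.0006 0.0898] yaw deg 94.17 open 0.0591 F [-0.1 -1.4 -1.8] J [ 0.13  0.69 -0.27  1.83  0.29  0.66 -0.24]
units at yaw 94.17459724213776 [ 0.039 -0.34   2.573] twist 0.0
```

```bash
python3 -m handwheel '[{"xyz":[0,-0.15,0.4],"twist":0},{"xyz":[0,-0.15,0.6],"twist":0},{"xyz":[0,0,0.6],"twist":0},{"xyz":[0,0,0.5],"twist":0},{"xyz":[0,0,0.3],"twist":0},{"xyz":[0,0,0.2],"twist":0},{"xyz":[0,0,0],"twist":0},{"xyz":[0,0,0],"twist":0}]' ; python3 st.py
```

```text
time_s: 15.25
position: [0.5567, 0.0014, 0.0251]
tool_rot: [0.0, 0.68, 0.733, 0.0]
ft_force: [0.3, 0.3, -1.1]
opening: 0.0592
t 15.25 pos [0.5567 0.0014 0.0251] yaw deg 94.26 open 0.0592 F [ 0.3  0.3 -1.1] J [ 0.1   0.79 -0.23  1.88  0.33  0.51 -0.28]
```

```bash
python3 -m handwheel '[{"xyz":[0,0,0.08],"twist":0},{"xyz":[0,0,0.06],"twist":0},{"xyz":[0,0,0],"twist":0},{"xyz":[0,0,0],"twist":0}]' ; python3 st.py
```

```text
time_s: 15.65
position: [0.5564, 0.0014, 0.0214]
tool_rot: [0.0, 0.68, 0.733, 0.0]
ft_force: [-0.0, -0.6, -1.6]
opening: 0.0592
t 15.65 pos [0.5564 0.0014 0.0214] yaw deg 94.26 open 0.0592 F [-0.  -0.6 -1.6] J [ 0.1   0.79 -0.22  1.89  0.34  0.5  -0.28]
```

```bash
python3 -m handwheel '[{"xyz":[0,0,0.04],"twist":0},{"xyz":[0,0,0.04],"twist":0},{"xyz":[0,0,0],"twist":0},{"xyz":[0,0,0],"twist":0}]' ; python3 st.py
```

```text
time_s: 16.05
position: [0.5564, 0.0014, 0.0195]
tool_rot: [0.0, 0.68, 0.733, 0.0]
ft_force: [0.0, 0.1, 0.7]
opening: 0.0592
t 16.05 pos [0.5564 0.0014 0.0195] yaw deg 94.26 open 0.0592 F [0.  0.1 0.7] J [ 0.1   0.8  -0.22  1.89  0.34  0.49 -0.28]
```

```bash
python3 -m handwheel '[{"xyz":[0,0,0.01],"twist":0},{"xyz":[0,0,0],"twist":0},{"xyz":[0,0,0],"twist":0},{"xyz":[0,0,0],"twist":0},{"xyz":[0,0,0],"twist":0},{"xyz":[0,0,-0.4],"twist":0},{"xyz":[0,0,-0.8],"twist":0},{"xyz":[0,0,-0.8],"twist":0},{"xyz":[0,0,-0.8],"twist":0},{"xyz":[0,0,-0.6],"twist":0}]' 1; python3 -m handwheel '[{"xyz":[0,0,0],"twist":-0.94},{"xyz":[0,0,0],"twist":-0.94},{"xyz":[0,0,0],"twist":-0.94},{"xyz":[0,0,0],"twist":-0.94},{"xyz":[0,0,0],"twist":-0.94},{"xyz":[0,0,0],"twist":-0.94},{"xyz":[0,0,0],"twist":-0.94},{"xyz":[0,0,0],"twist":-0.94},{"xyz":[0,0,0],"twist":-0.94},{"xyz":[0,0,0],"twist":-0.94},{"xyz":[0,0,0],"twist":-0.94},{"xyz":[0,0,0],"twist":-0.91},{"xyz":[0,0,0],"twist":0},{"xyz":[0,0,0],"twist":0}]'; python3 st.py; python3 - <<'E'
from h import *
for n in('side','top'):
    p,d=cams.camera(n);W=cloud(n,p,d);cv2.imwrite(f'pics/{n}6.png',p)
    b,g,r=[p[...,i].astype(int) for i in range(3)]
    m=(b>70)&(r<60)&(b-r>40)&(np.hypot(W[...,0]-.556,W[...,1])<.05)&(W[...,2]<.06)
    P=W[m]
    if len(P)>20:print(n,m.sum(),'med',np.median(P,0),np.percentile(P,3,0),np.percentile(P,97,0),cv2.minAreaRect((P[:,:2]*1000).astype('float32')))
E
```

```text
time_s: 17.05
position: [0.5568, 0.0015, 0.1061]
tool_rot: [0.001, 0.68, 0.733, 0.001]
ft_force: [0.1, -0.6, -0.7]
opening: 0.0854
time_s: 18.45
position: [0.5564, 0.0011, 0.1045]
tool_rot: [0.0, -0.036, 0.999, -0.0]
ft_force: [-0.8, -0.4, -0.0]
opening: 0.0856
t 18.45 pos [0.5564 0.0011 0.1045] yaw deg -175.91 open 0.0856 F [-0.8 -0.4 -0. ] J [ 0.4   0.75 -0.72  1.83  0.67  0.81  0.97]
side 249 med [0.55552186 0.01242638 0.03412625] [ 0.53750763 -0.00451501  0.01986819] [0.57340548 0.02083223 0.04014297] ((554.9419555664062, 6.981478691101074), (31.553499221801758, 39.99615478515625), 85.18209838867188)
```

View pics/side6.png

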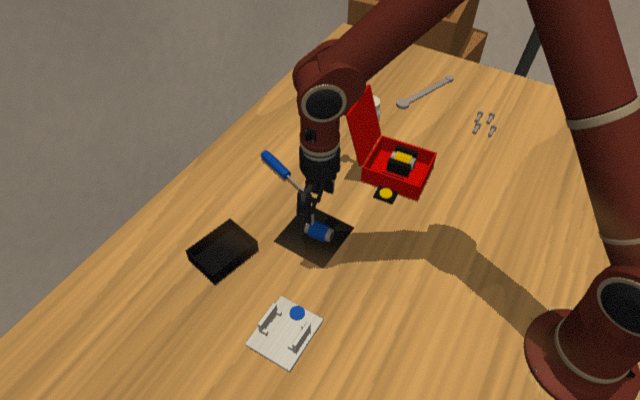

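View pics/top6.png

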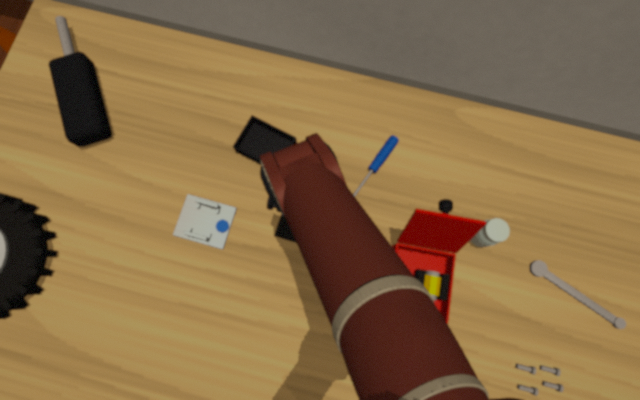

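The side view shows the blue socket on the pad, let go, at (319,232), with yellow still in the case. I regrasp across the sleeve.

```bash
python3 -m handwheel '[{"xyz":[0,0,0.4],"twist":0},{"xyz":[0,0,0.7],"twist":0},{"xyz":[0,0,0.7],"twist":0},{"xyz":[0,0,0.6],"twist":0},{"xyz":[0,0,0.4],"twist":0},{"xyz":[0,0,0.34],"twist":0},{"xyz":[0,0,0],"twist":0},{"xyz":[0,0,0],"twist":0}]'; python3 st.py .5564 .0015 .026 184.2
```

```text
time_s: 19.35
position: [0.5566, 0.0016, 0.0258]
tool_rot: [0.0, -0.037, 0.999, 0.0]
ft_force: [-0.5, 0.3, 0.8]
opening: 0.0856
t 19.35 pos [0.5566 0.0016 0.0258] yaw deg -175.74 open 0.0856 F [-0.5  0.3  0.8] J [ 0.34  0.86 -0.62  1.88  0.79  0.67  0.88]
units at yaw 184.2 [ 0.009 -0.002 -0.009] twist -44.992
```

```bash
python3 -m handwheel '[{"xyz":[0,0,0],"twist":0},{"xyz":[0,0,0],"twist":0},{"xyz":[0,0,0],"twist":0},{"xyz":[0,0,0],"twist":0},{"xyz":[0,0,0],"twist":0},{"xyz":[0,0,0],"twist":0},{"xyz":[0,0,0],"twist":0}]' 0.2 40; python3 st.py
python3 - <<'E'
from h import *
p,d=cams.camera('side')
cv2.imwrite('pics/side7z.png',cv2.resize(p[170:300,240:400],None,fx=4,fy=4,interpolation=2))
E
```

```text
time_s: 20.05
position: [0.5567, 0.0013, 0.0261]
tool_rot: [0.0, -0.037, 0.999, -0.0]
ft_force: [-1.4, -1.9, 5.6]
opening: 0.0332
t 20.05 pos [0.5567 0.0013 0.0261] yaw deg -175.75 open 0.0332 F [-1.4 -1.9  5.6] J [ 0.34  0.86 -0.62  1.88  0.79  0.67  0.88]
```

View pics/side7z.png

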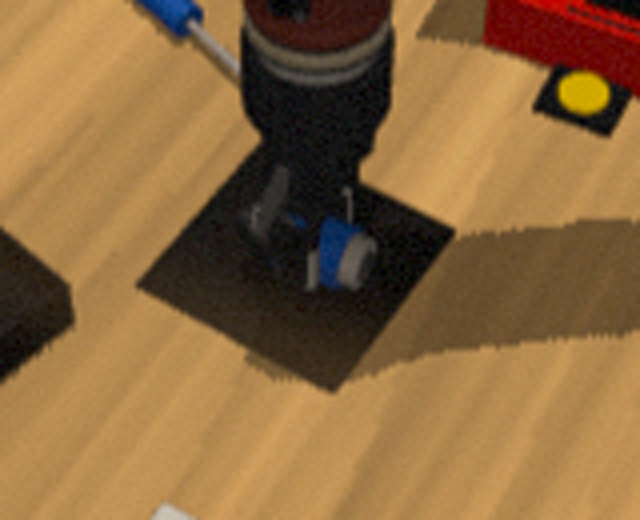

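```bash
python3 -m handwheel '[{"xyz":[0,0,-0.2],"twist":0},{"xyz":[0,0,-0.4],"twist":0},{"xyz":[0,0,-0.7],"twist":0},{"xyz":[0,0,-0.8],"twist":0},{"xyz":[0,0,-0.8],"twist":0},{"xyz":[0,0,-0.3],"twist":0.31},{"xyz":[0,0,0],"twist":0.31},{"xyz":[0.1,0.5,0],"twist":0},{"xyz":[0.25,0.8,0],"twist":0},{"xyz":[0.25,0.86,0],"twist":0},{"xyz":[0.25,0.86,0],"twist":0},{"xyz":[0.25,0.86,0],"twist":0},{"xyz":[0.25,0.86,0],"twist":0},{"xyz":[0.25,0.86,0],"twist":0},{"xyz":[0.25,0.86,0],"twist":0},{"xyz":[0.25,0.86,0],"twist":0},{"xyz":[0.25,0.8,0],"twist":0},{"xyz":[0.12,0.5,0],"twist":0},{"xyz":[0,0.3,0],"twist":0},{"xyz":[0,0,0],"twist":0}]'; python3 st.py .498 .230 .06 179.25
```

```text
time_s: 22.1
position: [0.4971, 0.2263, 0.1055]
tool_rot: [-0.0, 0.005, 1.0, 0.0]
ft_force: [-0.2, -0.6, -1.5]
opening: 0.0333
t 22.1 pos [0.4971 0.2263 0.1055] yaw deg 179.4 open 0.0333 F [-0.2 -0.6 -1.5] J [-0.05  0.73 -0.67  1.86  0.63  0.77  0.5 ]
units at yaw 179.25 [-0.035  0.149  1.82 ] twist 0.018
```

```bash
python3 -m handwheel '[{"xyz":[0,0.08,0.3],"twist":0},{"xyz":[0,0.07,0.5],"twist":0},{"xyz":[0,0,0.3],"twist":0},{"xyz":[0,0,0.1],"twist":0},{"xyz":[0,0,0],"twist":0},{"xyz":[0,0,0],"twist":0}]'; python3 st.py .498 .230 .03 179.25; python3 - <<'E'
from h import *
for n in('side','top'):
    p,d=cams.camera(n)
    x0,y0=(150,160) if n=='top' else (220,250)
    cv2.imwrite(f'pics/{n}8z.png',cv2.resize(p[y0:y0+130,x0:x0+150],None,fx=4.5,fy=4.5,interpolation=2))
p=cv2.imread('pics/top0.png');cv2.imwrite('pics/holz.png',cv2.resize(p[185:255,165:245],None,fx=8,fy=8,interpolation=2))
E
```

```text
time_s: 22.7
position: [0.4975, 0.2289, 0.0756]
tool_rot: [0.0, 0.006, 1.0, 0.0]
ft_force: [0.1, -0.8, -1.3]
opening: 0.033
t 22.7 pos [0.4975 0.2289 0.0756] yaw deg 179.29 open 0.033 F [ 0.1 -0.8 -1.3] J [-0.08  0.77 -0.63  1.88  0.67  0.72  0.46]
units at yaw 179.25 [-0.019  0.046  1.826] twist 0.005
```

View pics/side8z.png

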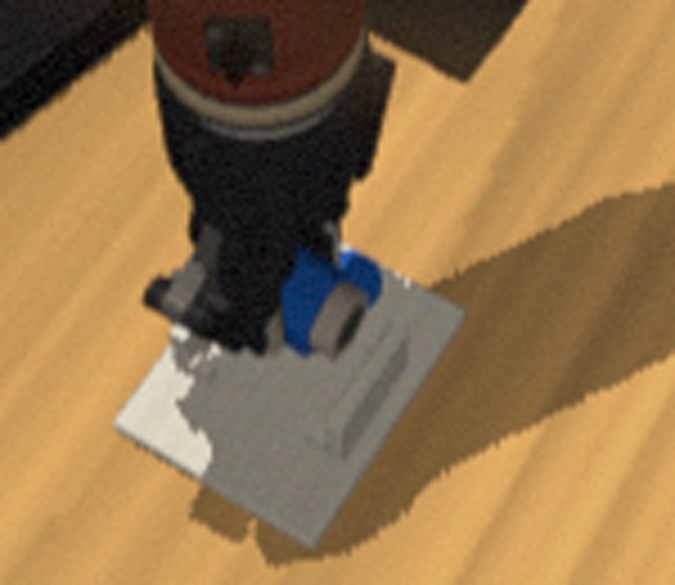

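View pics/top8z.png

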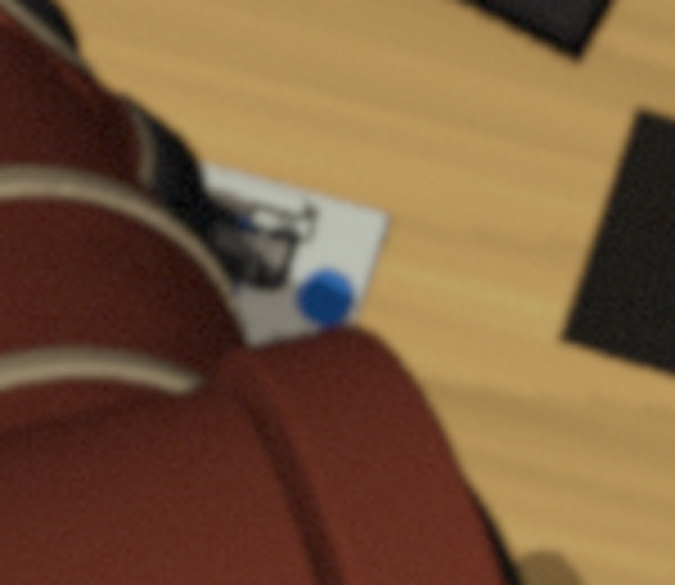

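View pics/holz.png

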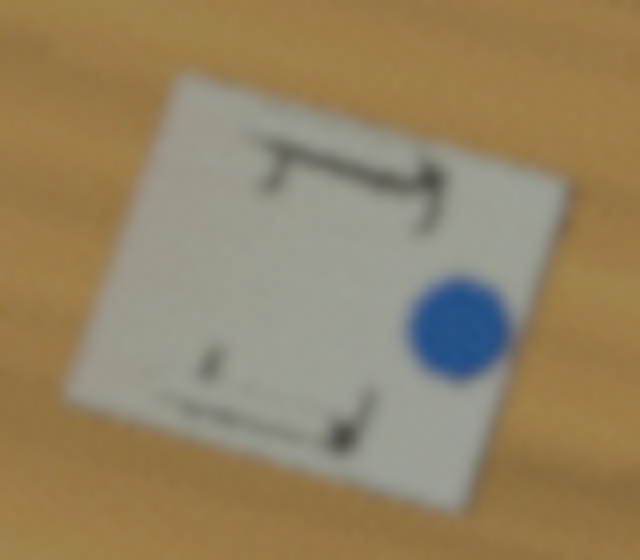

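```bash
python3 -m handwheel '[{"xyz":[-0.02,0.01,0.3],"twist":0},{"xyz":[0,0,0.4],"twist":0},{"xyz":[0,0,0.4],"twist":0},{"xyz":[0,0,0.3],"twist":0},{"xyz":[0,0,0.18],"twist":0},{"xyz":[0,0,0],"twist":0},{"xyz":[0,0,0],"twist":0}]'; python3 st.py .498 .2295 .03 179.25; python3 - <<'E'
from h import *
p,d=cams.camera('side')
cv2.imwrite('pics/side9z.png',cv2.resize(p[250:380,220:370],None,fx=4.5,fy=4.5,interpolation=2))
E
```

```text
time_s: 23.5
position: [0.4979, 0.2294, 0.0361]
tool_rot: [0.0, 0.006, 1.0, 0.0]
ft_force: [0.3, 0.3, -0.7]
opening: 0.0332
t 23.5 pos [0.4979 0.2294 0.0361] yaw deg 179.31 open 0.0332 F [ 0.3  0.3 -0.7] J [-0.11  0.82 -0.58  1.9   0.73  0.64  0.41]
units at yaw 179.25 [-0.005  0.006  0.243] twist 0.008
```

View pics/side9z.png

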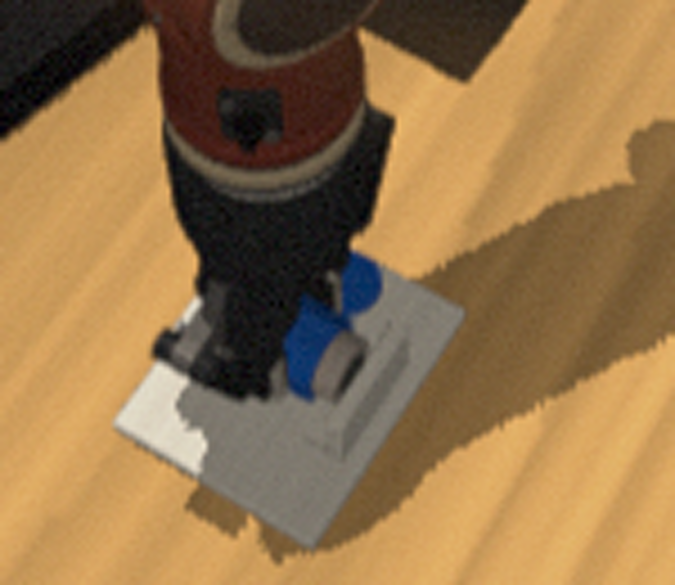

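```bash
python3 -m handwheel '[{"xyz":[0,0,0.08],"twist":0},{"xyz":[0,0,0.06],"twist":0},{"xyz":[0,0,0.04],"twist":0},{"xyz":[0,0,0],"twist":0},{"xyz":[0,0,0],"twist":0}]'; python3 st.py
```

```text
time_s: 24.05
position: [0.4979, 0.2291, 0.0316]
tool_rot: [0.0, 0.006, 1.0, 0.0]
ft_force: [-0.9, -0.5, -1.2]
opening: 0.0326
t 24.05 pos [0.4979 0.2291 0.0316] yaw deg 179.3 open 0.0326 F [-0.9 -0.5 -1.2] J [-0.12  0.83 -0.57  1.9   0.74  0.63  0.4 ]
```

```bash
python3 -m handwheel '[{"xyz":[0,0,0.04],"twist":0},{"xyz":[0,0,0.02],"twist":0},{"xyz":[0,0,0],"twist":0},{"xyz":[0,0,0],"twist":0}]'; python3 st.py
```

```text
time_s: 24.45
position: [0.4978, 0.2292, 0.0302]
tool_rot: [0.0, 0.006, 1.0, 0.0]
ft_force: [0.4, 0.0, -1.8]
opening: 0.033
t 24.45 pos [0.4978 0.2292 0.0302] yaw deg 179.31 open 0.033 F [ 0.4  0.  -1.8] J [-0.12  0.83 -0.57  1.9   0.74  0.63  0.4 ]
```

```bash
python3 -m handwheel '[{"xyz":[0,0,0.03],"twist":0},{"xyz":[0,0,0.02],"twist":0},{"xyz":[0,0,0],"twist":0},{"xyz":[0,0,0],"twist":0}]'; python3 st.py
```

```text
time_s: 24.85
position: [0.4979, 0.2292, 0.0301]
tool_rot: [0.0, 0.006, 1.0, -0.0]
ft_force: [-1.3, -1.3, 7.5]
opening: 0.0333
t 24.85 pos [0.4979 0.2292 0.0301] yaw deg 179.31 open 0.0333 F [-1.3 -1.3  7.5] J [-0.12  0.83 -0.57  1.9   0.74  0.63  0.4 ]
```

```bash
python3 -m handwheel '[{"xyz":[0,0,0],"twist":0},{"xyz":[0,0,0],"twist":0},{"xyz":[0,0,0],"twist":0},{"xyz":[0,0,0],"twist":0},{"xyz":[0,0,-0.3],"twist":0},{"xyz":[0,0,-0.7],"twist":0},{"xyz":[0,0,-0.9],"twist":0},{"xyz":[0,0,-0.9],"twist":0},{"xyz":[0,0,-0.9],"twist":0},{"xyz":[0,0,-0.9],"twist":0},{"xyz":[0,0,-0.9],"twist":0},{"xyz":[0,0,-0.9],"twist":0}]' 0.8; python3 -m handwheel '[{"xyz":[0,-0.9,-0.2],"twist":0},{"xyz":[0,-0.9,-0.2],"twist":0},{"xyz":[0,-0.9,-0.2],"twist":0},{"xyz":[0,-0.9,-0.2],"twist":0},{"xyz":[0,-0.9,-0.2],"twist":0},{"xyz":[0,-0.9,0],"twist":0},{"xyz":[0,-0.9,0],"twist":0},{"xyz":[0,-0.9,0],"twist":0},{"xyz":[0,-0.9,0],"twist":0},{"xyz":[0,-0.9,0],"twist":0},{"xyz":[0,0,0],"twist":0}]' ;python3 st.py; python3 - <<'E'
from h import *
for n in('side','top'):
    p,d=cams.camera(n);cv2.imwrite(f'pics/{n}10.png',p)
    x0,y0=(150,160) if n=='top' else (220,250)
    cv2.imwrite(f'pics/{n}10z.png',cv2.resize(p[y0:y0+130,x0:x0+150],None,fx=4.5,fy=4.5,interpolation=2))
    W=cloud(n,p,d)
    b,g,r=[p[...,i].astype(int) for i in range(3)]
    m=(b>70)&(r<70)&(b-r>40)&(np.hypot(W[...,0]-.498,W[...,1]-.23)<.05)&(W[...,2]>.018)
    P=W[m]
    if len(P)>20:print(n,m.sum(),'med',np.median(P,0),np.percentile(P,3,0),np.percentile(P,97,0),cv2.minAreaRect((P[:,:2]*1000).astype('float32')))
E
```

```text
time_s: 26.05
position: [0.4976, 0.2291, 0.1903]
tool_rot: [0.0, 0.006, 1.0, 0.0]
ft_force: [-0.5, -0.2, -0.8]
opening: 0.0686
time_s: 27.15
position: [0.4949, 0.0002, 0.2136]
tool_rot: [-0.001, 0.009, 1.0, -0.001]
ft_force: [0.6, 0.2, 1.1]
opening: 0.0683
t 27.15 pos [4.949e-01 2.000e-04 2.136e-01] yaw deg 178.95 open 0.0683 F [0.6 0.2 1.1] J [ 0.5   0.53 -0.82  1.89  0.48  0.93  1.01]
side 397 med [0.49741582 0.23715175 0.03978   ] [0.47912479 0.21722782 0.02622506] [0.51613835 0.2484812  0.04474736] ((499.0319519042969, 231.71072387695312), (34.89014434814453, 42.648223876953125), 89.9147720336914)
top 243 med [0.49786702 0.22249051 0.04050504] [0.48068404 0.21176088 0.0284143 ] [0.51509952 0.23904766 0.04451488] ((498.63330078125, 225.97952270507812), (30.918855667114258, 38.196598052978516), 86.42939758300781)
```

View pics/side10z.png

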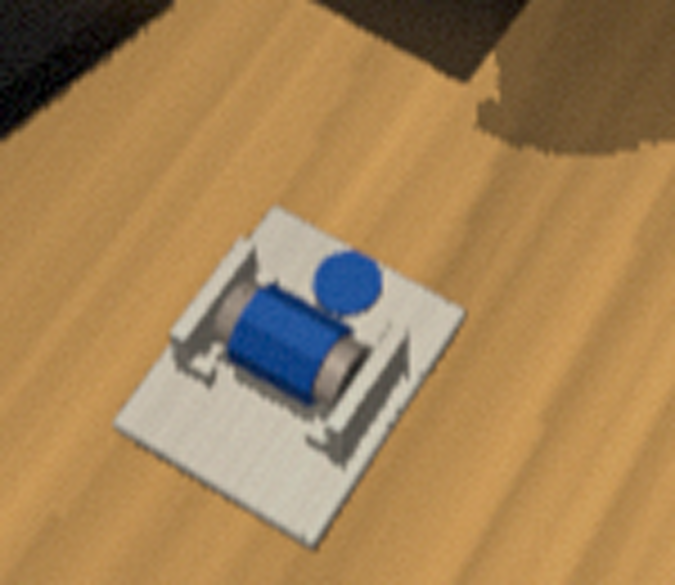

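View pics/top10z.png

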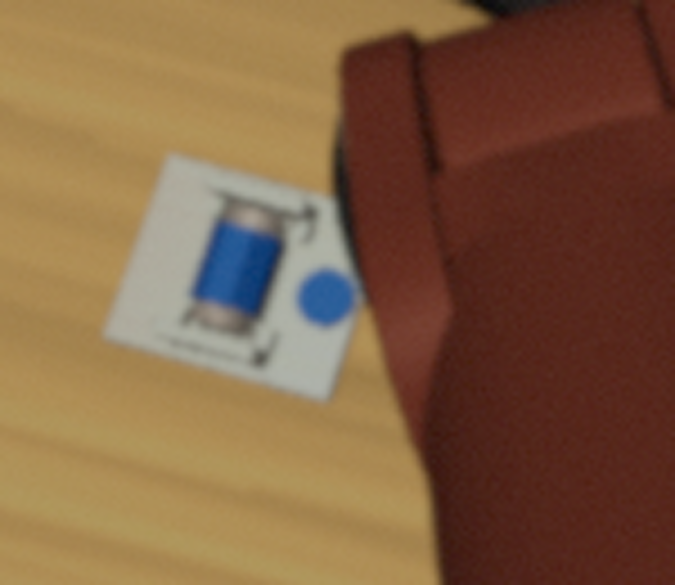

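View pics/side10.png

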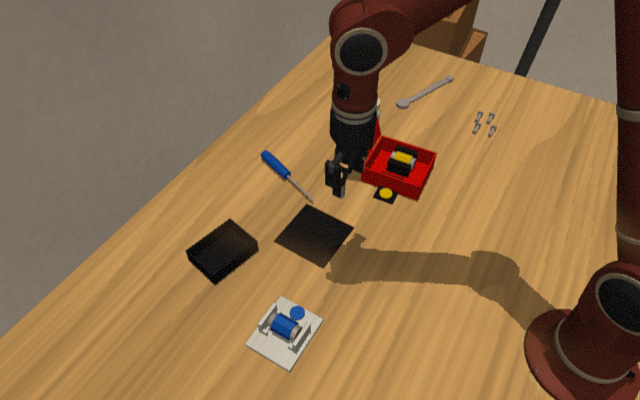

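The socket lies in the bed between the end walls at (0.498, 0.229), top at 0.041 m. The side zoom shows it level at (290,345). I turn back to the knob orientation and measure the knob.

```bash
python3 -m handwheel '[{"xyz":[0,0,-0.2],"twist":0.95},{"xyz":[0,0,-0.2],"twist":0.95},{"xyz":[0,0,-0.2],"twist":0.95},{"xyz":[0,0,-0.2],"twist":0.95},{"xyz":[0,0,-0.2],"twist":0.95},{"xyz":[0,0,-0.2],"twist":0.95},{"xyz":[0,0,-0.2],"twist":0.95},{"xyz":[0,0,-0.2],"twist":0.95},{"xyz":[0,0,-0.2],"twist":0.95},{"xyz":[0,0,-0.2],"twist":0.95},{"xyz":[0,0,-0.2],"twist":0.95},{"xyz":[0,0,-0.2],"twist":0.95}]' 1
python3 -m handwheel '[{"xyz":[0,0,0],"twist":0.95},{"xyz":[0,0,0],"twist":0.95},{"xyz":[0,0,0],"twist":0.95},{"xyz":[0,0,0],"twist":0.95},{"xyz":[0,0,0],"twist":0.95},{"xyz":[0,0,0],"twist":0.95},{"xyz":[0,0,0],"twist":0.95},{"xyz":[0,0,0],"twist":0.95},{"xyz":[0,0,0],"twist":0.95},{"xyz":[0,0,0],"twist":0.95},{"xyz":[0,0,0],"twist":0.95},{"xyz":[0,0,0],"twist":0}]' 1
python3 st.py .637 -.2578 .271 4.2; python3 - <<'E'
from h import *
for n in('side','top'):
    p,d=cams.camera(n);cv2.imwrite(f'pics/{n}11.png',p)
    W=cloud(n,p,d)
    b,g,r=[p[...,i].astype(int) for i in range(3)]
    m=(r<60)&(g<60)&(b<60)&(np.hypot(W[...,0]-.637,W[...,1]+.258)<.04)&(W[...,2]>.11)&(W[...,2]<.18)
    P=W[m];print(n,m.sum())
    if len(P)>10:print(np.median(P,0),np.percentile(P,3,0),np.percentile(P,97,0))
    red=(r>60)&(g<50)&(b<60)&(W[...,2]>.07)&(W[...,0]>.53)&(W[...,0]<.64)&(W[...,1]<-.18)
    P=W[red]
    c=P.mean(0);u,s_,v=np.linalg.svd(P-c);nrm=v[2];nrm*=np.sign(nrm[0]);print('lid normal',nrm,'q',np.pi/2+np.arctan2(-nrm[2],np.hypot(*nrm[:2])),len(P),s_[2]/len(P)**.5)
E
```

```text
time_s: 28.45
position: [0.4949, 0.0065, 0.2743]
tool_rot: [-0.0, 0.719, 0.695, 0.001]
ft_force: [0.1, 0.6, -0.1]
opening: 0.0853
time_s: 29.65
position: [0.495, 0.0065, 0.274]
tool_rot: [-0.001, 0.999, 0.041, 0.0]
ft_force: [-0.0, 0.6, 0.5]
opening: 0.0849
t 29.65 pos [0.495  0.0065 0.274 ] yaw deg 4.73 open 0.0849 F [-0.   0.6  0.5] J [ 0.    0.35 -0.08  1.82  0.03  0.98 -1.58]
units at yaw 4.2 [ 4.892 10.958  0.12 ] twist 0.066
side 0
lid normal [ 0.95357339  0.06042276 -0.29503709] q 1.8702906619467259 389 0.0012374740110565993
top 115
[ 0.63046331 -0.25592691  0.15877601] [ 0.62067571 -0.26646557  0.15300132] [ 0.63988421 -0.24725221  0.16230618]
lid normal [ 0.95143704  0.06649533 -0.30057599] q 1.8760928372705175 2118 0.0016787248818707766
```

View pics/side11.png

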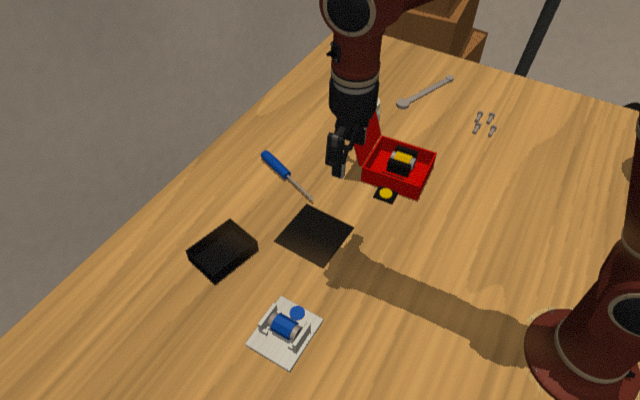

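View pics/top11.png

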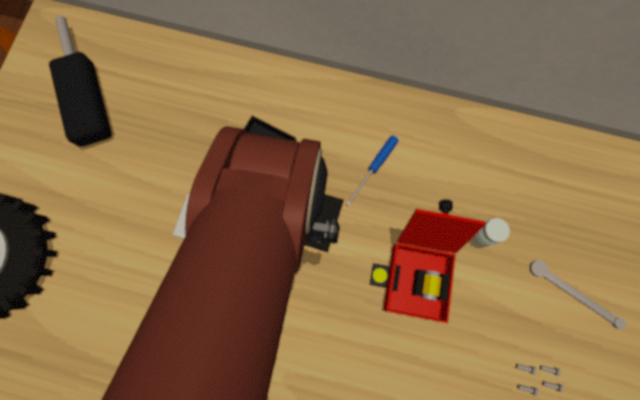

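```bash
python3 -m handwheel '[{"xyz":[0.2,0.5,0],"twist":0.066},{"xyz":[0.38,0.86,0],"twist":0},{"xyz":[0.38,0.86,0],"twist":0},{"xyz":[0.38,0.86,0],"twist":0},{"xyz":[0.38,0.86,0],"twist":0},{"xyz":[0.38,0.86,0],"twist":0},{"xyz":[0.38,0.86,0],"twist":0},{"xyz":[0.38,0.86,0],"twist":0},{"xyz":[0.38,0.86,0],"twist":0},{"xyz":[0.38,0.86,0],"twist":0},{"xyz":[0.38,0.86,0],"twist":0},{"xyz":[0.38,0.86,0],"twist":0},{"xyz":[0.38,0.86,0],"twist":0},{"xyz":[0.13,0.14,0],"twist":0},{"xyz":[0,0,0],"twist":0},{"xyz":[0,0,0],"twist":0}]'
python3 st.py .637 -.2578 .142 4.2
```

```text
time_s: 31.35
position: [0.636, -0.2594, 0.2737]
tool_rot: [-0.001, 0.999, 0.035, -0.0]
ft_force: [-0.3, 1.0, 0.0]
opening: 0.0851
t 31.35 pos [ 0.636  -0.2594  0.2737] yaw deg 4.07 open 0.0851 F [-0.3  1.   0. ] J [ 0.37  0.66 -0.03  1.26  0.02  1.23 -1.16]
units at yaw 4.2 [ 0.043 -0.061  5.266] twist -0.017
```

```bash
python3 -m handwheel '[{"xyz":[0.04,0,0.4],"twist":0},{"xyz":[0,0,0.8],"twist":0},{"xyz":[0,0,0.8],"twist":0},{"xyz":[0,0,0.8],"twist":0},{"xyz":[0,0,0.8],"twist":0},{"xyz":[0,0,0.8],"twist":0},{"xyz":[0,0,0.5],"twist":0},{"xyz":[0,0,0.36],"twist":0},{"xyz":[0,0,0],"twist":0}]'
python3 st.py; python3 -m handwheel '[{"xyz":[0,0,0],"twist":0},{"xyz":[0,0,0],"twist":0},{"xyz":[0,0,0],"twist":0},{"xyz":[0,0,0],"twist":0},{"xyz":[0,0,0],"twist":0},{"xyz":[0,0,0],"twist":0},{"xyz":[0,0,0],"twist":0},{"xyz":[0,0,0],"twist":0}]' 0.1 40;python3 st.py
python3 - <<'E'
import numpy as np
q=np.linspace(1.87,0,22)
x=-(116*np.cos(q)-43*np.sin(q));z=116*np.sin(q)+43*np.cos(q)
print(np.round(np.c_[q[1:],np.diff(x)/25,-np.diff(z)/25],2))
E
```

```text
time_s: 32.25
position: [0.6365, -0.2599, 0.141]
tool_rot: [-0.001, 0.999, 0.035, -0.001]
ft_force: [0.8, -0.3, 0.7]
opening: 0.0853
t 32.25 pos [ 0.6365 -0.2599  0.141 ] yaw deg 4.01 open 0.0853 F [ 0.8 -0.3  0.7] J [ 0.37  0.77 -0.03  1.41  0.03  0.96 -1.17]
time_s: 33.05
position: [0.6383, -0.258, 0.143]
tool_rot: [-0.002, 0.999, 0.035, 0.001]
ft_force: [0.3, 5.8, 3.8]
opening: 0.0265
t 33.05 pos [ 0.6383 -0.258   0.143 ] yaw deg 4.06 open 0.0265 F [0.3 5.8 3.8] J [ 0.37  0.77 -0.03  1.41  0.02  0.96 -1.17]
[[ 1.78 -0.36 -0.25]
 [ 1.69 -0.38 -0.22]
 [ 1.6  -0.4  -0.18]
 [ 1.51 -0.41 -0.15]
 [ 1.42 -0.43 -0.11]
 [ 1.34 -0.43 -0.07]
 [ 1.25 -0.44 -0.03]
 [ 1.16 -0.44  0.01]
 [ 1.07 -0.44  0.05]
 [ 0.98 -0.43  0.08]
 [ 0.89 -0.42  0.12]
 [ 0.8  -0.41  0.16]
 [ 0.71 -0.39  0.2 ]
 [ 0.62 -0.38  0.23]
 [ 0.53 -0.35  0.26]
 [ 0.45 -0.33  0.29]
 [ 0.36 -0.3   0.32]
 [ 0.27 -0.27  0.35]
 [ 0.18 -0.24  0.37]
 [ 0.09 -0.21  0.39]
 [ 0.   -0.17  0.41]]
```

```bash
python3 -m handwheel '[{"xyz":[-0.36,-0.05,-0.25],"twist":0},{"xyz":[-0.38,0,-0.22],"twist":0},{"xyz":[-0.4,0,-0.18],"twist":0},{"xyz":[-0.41,0,-0.15],"twist":0},{"xyz":[-0.43,0,-0.11],"twist":0},{"xyz":[-0.43,0,-0.07],"twist":0},{"xyz":[-0.44,0,-0.03],"twist":0},{"xyz":[-0.44,0,0.01],"twist":0},{"xyz":[-0.44,0,0.05],"twist":0},{"xyz":[-0.43,0,0.08],"twist":0},{"xyz":[-0.42,0,0.12],"twist":0},{"xyz":[-0.41,0,0.16],"twist":0},{"xyz":[-0.39,0,0.2],"twist":0},{"xyz":[-0.38,0,0.23],"twist":0},{"xyz":[-0.35,0,0.26],"twist":0},{"xyz":[-0.33,0,0.29],"twist":0},{"xyz":[-0.3,0,0.32],"twist":0},{"xyz":[0,0,0],"twist":0}]'; python3 st.py .4435 -.2697 .0865 4.2
```

```text
time_s: 34.85
position: [0.4661, -0.2701, 0.1237]
tool_rot: [-0.001, 0.999, 0.035, -0.003]
ft_force: [-2.9, 4.5, -0.2]
opening: 0.0263
t 34.85 pos [ 0.4661 -0.2701  0.1237] yaw deg 3.96 open 0.0263 F [-2.9  4.5 -0.2] J [ 0.51  0.6  -0.04  1.88  0.04  0.67 -1.05]
units at yaw 4.2 [-0.901 -0.081  1.488] twist -0.03
```

```bash
python3 -m handwheel '[{"xyz":[-0.27,0,0.35],"twist":0},{"xyz":[-0.24,0,0.37],"twist":0},{"xyz":[-0.21,0,0.38],"twist":0},{"xyz":[-0.17,0,0.38],"twist":0},{"xyz":[0,0,0.04],"twist":0},{"xyz":[0,0,0],"twist":0}]'; python3 st.py .4435 -.2697 .0865 4.2
```

```text
time_s: 35.45
position: [0.4452, -0.2716, 0.0871]
tool_rot: [-0.001, 0.999, 0.035, -0.002]
ft_force: [-1.9, 6.0, 5.6]
opening: 0.0264
t 35.45 pos [ 0.4452 -0.2716  0.0871] yaw deg 4.01 open 0.0264 F [-1.9  6.   5.6] J [ 0.53  0.64 -0.04  1.95  0.05  0.55 -1.04]
units at yaw 4.2 [-0.063 -0.08   0.022] twist -0.024
```

```bash
python3 -m handwheel '[{"xyz":[0,0,0.06],"twist":0},{"xyz":[0,0,0.06],"twist":0},{"xyz":[0,0,0],"twist":0},{"xyz":[0,0,0],"twist":0}]'; python3 st.py; python3 lid.py | grep -E 'plane|knob'
```

```text
time_s: 35.85
position: [0.4453, -0.2716, 0.0868]
tool_rot: [-0.001, 0.999, 0.035, -0.002]
ft_force: [-6.4, 7.7, 25.5]
opening: 0.0259
t 35.85 pos [ 0.4453 -0.2716  0.0868] yaw deg 4.01 open 0.0259 F [-6.4  7.7 25.5] J [ 0.53  0.64 -0.04  1.95  0.05  0.55 -1.04]
top plane [ 0.00219813 -0.00172047  0.0556536 ] tilt 0.002791369055184646 dir deg 141.94975150197442 2790 2991
knob zmax 0.5731002391395928 top pts [ 0.38558016 -0.21410757  0.56579985]
side plane [0.00249627 0.00074365 0.05506687] tilt 0.0026046821347228853 dir deg -163.41099677177306 1887 2071
knob zmax 0.509192031789296 top pts [ 0.37075089 -0.19764814  0.50143761]
```

The lid is on its stop: the force rose without motion and the fitted tilt is 0.003 rad. I ease the press, release and rise.

```bash
python3 -m handwheel '[{"xyz":[0,0,-0.1],"twist":0},{"xyz":[0,0,0],"twist":0}]'; python3 -m handwheel '[{"xyz":[0,0,0],"twist":0},{"xyz":[0,0,0],"twist":0},{"xyz":[0,0,0],"twist":0},{"xyz":[0,0,0],"twist":0},{"xyz":[0,0,0],"twist":0},{"xyz":[0,0,0],"twist":0},{"xyz":[0,0,-0.3],"twist":0},{"xyz":[0,0,-0.6],"twist":0},{"xyz":[0,0,-0.9],"twist":0},{"xyz":[0,0,-0.9],"twist":0},{"xyz":[0,0,-0.9],"twist":0},{"xyz":[0,0,-0.9],"twist":0},{"xyz":[0,0,-0.9],"twist":0},{"xyz":[0,0,-0.5],"twist":0},{"xyz":[0,0,0],"twist":0},{"xyz":[0,0,0],"twist":0}]' 1; python3 st.py; python3 lid.py | grep -E 'plane'; python3 - <<'E'
from h import *
for n in('side','top'):
    p,d=cams.camera(n);cv2.imwrite(f'pics/{n}12.png',p)
E
```

```text
time_s: 36.15
position: [0.4453, -0.2716, 0.087]
tool_rot: [-0.001, 0.999, 0.035, -0.002]
ft_force: [-2.9, 5.3, 9.6]
opening: 0.0262
time_s: 37.75
position: [0.4465, -0.2724, 0.2336]
tool_rot: [-0.0, 0.999, 0.035, -0.0]
ft_force: [0.3, -0.2, -0.7]
opening: 0.0855
t 37.75 pos [ 0.4465 -0.2724  0.2336] yaw deg 3.98 open 0.0855 F [ 0.3 -0.2 -0.7] J [ 0.54  0.43 -0.05  1.8   0.03  0.91 -1.02]
top plane [ 0.00050414 -0.0028197   0.05624448] tilt 0.002864410255660242 dir deg 100.13697758538797 3271 4000
side plane [ 0.00029654 -0.00161338  0.05561126] tilt 0.0016404079441692673 dir deg 100.41455039353129 2011 2170
```

View pics/side12.png

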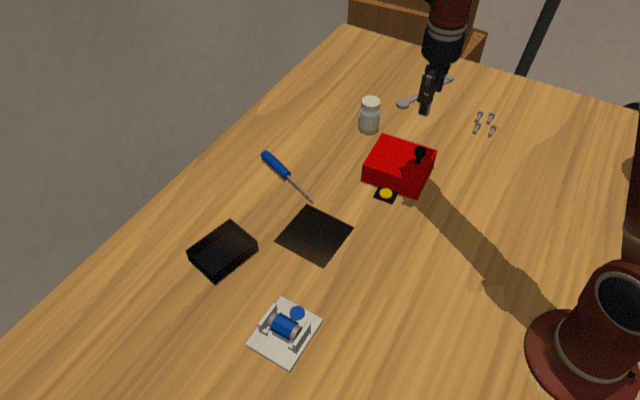

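View pics/top12.png

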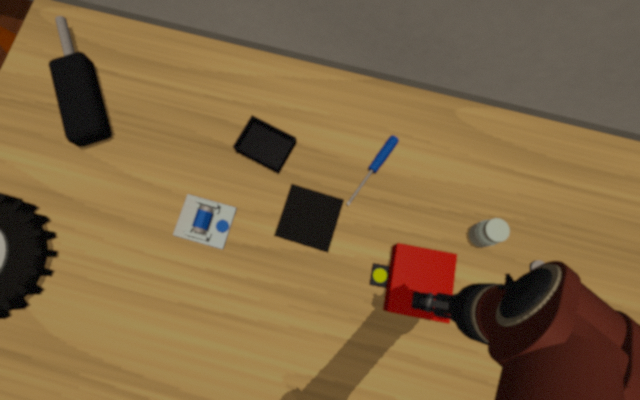

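The lid is shut, the blue socket lies in the bed at (204,218) in the top view, and the tray, driver and jar are in place. The gripper is clear of everything, so I hand in.

```bash
python3 -c "
from plant import env
print(env.close_job())"
```

```text
the job is handed in; nothing more can be done
None
```

The job is done and handed in at about 38 s; no verdict was reported.

**What I did:** The case's disc is yellow, so the blue socket was the stray. I opened the lid to about 1.87 rad and lifted the blue socket out by its ends. I set it on the pad, let go, took it again across the sleeve and lowered it into the holder's bed until it touched. Then I shut the lid and moved the arm clear.

**Last checks:**
- **Lid:** the fitted tilt is about 0.003 rad in both cameras, so it is shut.
- **Blue socket:** it lies level between the end walls. The gripper put it down at (0.498, 0.229). The cameras agree on x, but a rough reading of its sideways position differs: 0.226 from the top, 0.232 from the side. The top of the sleeve measures 0.040 to 0.041 m, where 0.042 is expected.
- **Yellow socket:** it was still in its groove in the last view before I shut the lid; it can't be seen now.
- **Tray, screwdriver, jar:** they look unmoved in the pictures, though I did not measure this.
- **Contact:** the wrist force is close to zero and the gripper stands about 0.13 m above the knob.

None of these checks failed.

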